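# Fit the snap ring that retains a sprung pulley

## Task

Finish the belt-pulley assembly with its snap ring: pinch the ring's two ears together so that it spreads, slip it over the end of the upright spindle, press the sprung pulley down with it just far enough to bare the groove, and let the ring contract into the groove so that it holds the pulley down. Press by feel and gently: the wave washer under the pulley must not be flattened, and the things lying about must stay where they are.

Things in the scene. Friction and masses are not known exactly. Their poses are not given: they have to be found in the camera images.
- housing: Grey four-bolt flange bearing fixed to the table, base 104 x 104 x 13 mm, round boss to 36 mm. Origin: centre of its underside; the upright steel spindle stands on its z axis. On the spindle sits the belt pulley: 84 mm across, hub 60 mm across, hub face 13 mm above the rim and, at rest, 6 mm above the floor of the spindle's groove, so that it covers most of it.
- spindle_axis (a point): Point on the spindle's axis, level with the boss top (36 mm). Spindle end 40 mm in diameter, tapering over its last 4 mm to 32 mm at the flat top. Groove 34 mm in diameter, 9 mm high: floor 18.5 mm, upper edge 9.5 mm below the top. How far the spindle stands out differs each time and is not measured: its top is 99 to 119 mm above the table.
- pulley (a joint): How far the pulley is pressed down against the wave washer below it, in m: 0 at rest, springs back. About 2 N to start it, then 0.9 N per mm (4 N at 2 mm, 7.5 N at 6 mm, 10 N at 9 mm, where the washer is flattened: too far). A ring lying on the hub is level with the groove from 2 mm (at its upper edge) to 6 mm (on its floor). Held by a seated ring: about 0.002.
- ring: Snap ring of plain spring steel, 5 mm high, 60 to 110 g, lying flat on the table: two curved arms, 40 mm wide outside, that meet in a coil at one end, cross at the other and finish in two upright ears. Origin: middle of the round opening, on the underside; z up, x from the coil (31 mm behind the origin) to the ears.
- ring_center (a point): Middle of the ring's round opening, 2.5 mm above its underside.
- ring_ears (a point): Midway between the two ears, 42 mm from the ring's origin along its x, 16 mm above its underside. Ears: upright plates 18 mm wide along x, 2.6 mm thick, 27 mm high, either side along y, 57 mm over the outer faces at rest. A foot at each ear turns out 6 mm, its top 4.6 mm above the underside: fingertips just above the feet can push down on them.
- ring_open (a joint): Spread of each arm, rad: 0 free; 0.28 with the ears pinched to their stop (about 10 N on each, 13 mm over the faces, then 46 mm from the origin; the opening clears the 40 mm end by 2 mm). Fully closed in the groove 0.04; on the spindle end above it or only half in, 0.12 to 0.17. As the ears are let go the pulley lifts the ring up to 3 mm unless the push is kept up.
- roller_cover_2: White paint-roller sleeve, 106 x 38 x 40 mm, lying on the table; origin at the centre of its underside. Bystander.
- dose_cup_1: Small clear plastic cup, 51 mm across, 35 mm high; origin at the centre of its underside. Bystander.
- ratchet: Ratchet wrench, 302 x 46 x 20 mm, black grip, lying across in front of the robot; origin at the centre of its underside. Bystander.
There are look-alikes about, which are no part of the job. Leave any red look-alike of the ring alone.

How it is judged:
On the way:
1. the ring, spread round the spindle, presses the pulley down (value of joint pulley above 0.0012 m and value of joint ring_open above 0.15 rad), for 0.1 s.
At the end, for the whole second after the job is handed in: the ring lies still and level (within 0.12 rad) round the spindle (centre within 5 mm of its axis), contracted in the groove (spread below 0.08 rad), and holds the pulley down by more than 1.4 mm (value of joint pulley above 0.0014 m and value of joint ring_open between 0.02 and 0.08 rad and horizontal distance between ring_center and housing below 0.005 m and angle between ring's own z axis and vertical below 0.12 rad and linear speed of ring below 0.02 m/s); the robot touches nothing.
It fails at once if the pulley is pressed so far down that its wave washer is flattened (value of joint pulley above 0.009 m).
It fails at once if the roller sleeve is pushed away (distance of roller_cover_2 from where it was at the start of the episode above 0.03 m).
It fails at once if the small cup is pushed away (distance of dose_cup_1 from where it was at the start of the episode above 0.03 m).
It fails at once if the ratchet wrench is pushed away (distance of ratchet from where it was at the start of the episode above 0.03 m).
It also fails if it takes over 53 s, if anything falls off the work surface, if the arm or the gripper's body presses on something with over 40 N, if the wrist force passes 120 N, or if a joint passes its speed limit or range.

## Robot

A 6-joint arm with a two-finger parallel gripper is mounted at the origin on a cart in front of the work surface, level with it; the furniture and walls round the work are solid. World frame = base frame: x ahead of the robot, y to its left, z up, the work surface at z = 0. Lengths are in m, angles in rad, forces in N, time in s.
With the tool pointing down it reaches from about 0.25 to 0.725 m from the base axis. Payload 4 kg.
Tool frame: the origin (TCP) lies midway between the tips of the shut fingers; the grasp point (between the pads) lies 19 mm behind it; z points along the fingers, y is the direction in which the jaws open and shut (so a half turn about z gives the same grasp; the last joint's range is limited). The gripper opens to 85 mm and grips with 20 to 120 N. Pads are 22 mm wide; open, the fingers measure 114 mm over their backs; the gripper's body (76 mm by 85 mm) begins 54 mm behind the grasp point. The pads swing forward as they close: fully open they stand 13 mm farther back than shut.
Start: joints at [-1.279, 0.241, 0.005, 1.335, 0, 1.571], TCP at [0.144, -0.479, 0.231] pointing down, gripper open.
Joint ranges: [-2.72, 2.72], [-1.05, 1.87], [-1.09, 1.28], [-1.99, 2.15], [-1.42, 1.44], [-3.14, 3.14]. Speed limits (rad/s): [2.79, 2.79, 3.14, 3.14, 3.14, 3.14].

## Interface

Orientations are given as a unit quaternion [x, y, z, w].
In Python, from workcell import bot, eyes, job gives the robot as it stands.
- The arm moves only by the shell command python3 -m crank 'ROWS'. ROWS is a JSON object of lists of equal length, an entry for each row: "dr": the turn, a rotation vector about the tool's x, y, z in rad, a list of three; "travel": the shift along the tool's x, y, z in m, a list of three; "hand": the finger opening in m, from 0 to 0.0854. In form: {"dr": [[wx, wy, wz], ...], "travel": [[x, y, z], ...], "hand": [hand, ...]}. A call has 1 to 10 rows; each row is the pose to reach, as a shift and turn from the pose commanded when the call began, along the tool's axes at that moment; what a row does not reach only later rows make up. A row lasts 1/8 s, in which the tool goes at most 62.5 mm and 10.7 degrees, less where a joint would pass 70% of its speed; a pose out of reach is approached as far as the arm can. A call with a gripper value outside its range is refused whole. The fingers move at their own pace and stop on an object; the grip force is fixed at half the most. Time passes only in rows, so rows that repeat a pose let the fingers close. It gives the time, the measured TCP pose, the force and the opening at its end, in the units of the state.
- bot.get_obs(): the state, without advancing time (a new reading comes with each control period).
- eyes.camera(name): name is "scene" or "top" or "wrist"; returns a dict with "color" (420x560x3 uint8, red, green, blue), "K" (3x3 intrinsics, pixels), "R" (3x3) and "t" (3): a world point X has camera coordinates R X + t; the wrist camera has in their place "T_tool_cam" (4x4, takes a point from camera to tool coordinates, whose origin is the TCP and whose axes are the flange's). Camera axes: x right, y down, z forward; pixel columns grow to the right and rows downward; lengths in m; the calibration is good to about 2 mm. A picture is of the moment at which its call begins: read the wrist's pose just before it. There is no depth.
- job.job_done(): hands the job in, once; it reports no verdict.
The state is a dict: "clock": time; "joint_pos": joint angles; "joint_vel": joint speeds; "tau": joint torques, N m; "eef_pos": TCP position; "tool_rot": TCP orientation; "ft_force": force on the tool from outside, world axes, zero at the start; "ft_torque": the same for the moment, N m; "grip_width": finger opening in m.
Only numpy, scipy, OpenCV 4.12 (cv2) and the standard library are available. Lean on these libraries where they do the work, as an engineer would, in place of code of your own. Each camera call takes 0.05 s, during which the arm holds its last target.

## Working session

There is one attempt and no reset: what is moved stays moved. The work goes in short steps, Python scripts to look and compute and a shell command to move; the robot and the scene stay as the last step left them, time stands still between calls to the robot, and variables do not carry over. Pictures are saved under pics/ and viewed, and the job is handed in when it is done.

```bash
ls; mkdir -p pics; python3 - <<'E'
from workcell import bot, eyes, job
import cv2
o=bot.get_obs(); print(o)
for n in ("scene","top","wrist"):
    c=eyes.camera(n); cv2.imwrite(f"pics/{n}0.png",c["color"][:,:,::-1])
    import numpy as np; np.savez(f"pics/{n}0.npz",**c); print(n,{k:np.round(c[k],4).tolist() for k in c if k!="color"})
E
```

```text
pics
{'clock': 0.0, 'joint_pos': array([-1.27900340e+00,  2.41406643e-01,  3.71737685e-03,  1.33519990e+00,
        1.81017729e-05,  1.57081867e+00]), 'joint_vel': array([-0.00014664, -0.00065993,  0.00026073,  0.00214355, -0.00166536,
       -0.00129753]), 'tau': array([ 1.28846234e-03, -3.72323406e+01,  2.52402985e+01,  1.69031799e-02,
        2.06287150e-04, -2.19582454e-06]), 'eef_pos': array([ 0.14365731, -0.47825442,  0.23041351]), 'tool_rot': array([ 9.89377060e-01,  1.45368286e-01, -1.43184475e-04, -1.03661483e-03]), 'ft_force': array([ 0.22173839,  0.29326792, -0.44598077]), 'ft_torque': array([ 0.05619173, -0.02871507, -0.06009408]), 'grip_width': 0.08562461453431679}
scene {'K': [[431.7246, 0.0, 279.5542], [0.0, 431.7246, 209.7112], [0.0, 0.0, 1.0]], 'R': [[-0.8499, -0.5269, -0.0082], [-0.2849, 0.4727, -0.8339], [0.4432, -0.7064, -0.5519]], 't': [0.5038, 0.1998, 0.9543]}
top {'K': [[541.1526, 0.0, 280.9582], [0.0, 541.1526, 218.8457], [0.0, 0.0, 1.0]], 'R': [[0.1118, -0.9937, 0.0054], [-0.9115, -0.1047, -0.3977], [0.3958, 0.0395, -0.9175]], 't': [0.0455, 0.5142, 1.2524]}
wrist {'K': [[373.5094, 0.0, 281.8536], [0.0, 373.5094, 209.542], [0.0, 0.0, 1.0]], 'T_tool_cam': [[-0.0001, -0.9629, -0.2699, 0.0687], [1.0, 0.0, -0.0005, -0.0004], [0.0005, -0.2699, 0.9629, -0.1422], [0.0, 0.0, 0.0, 1.0]]}
```

View pics/scene0.png

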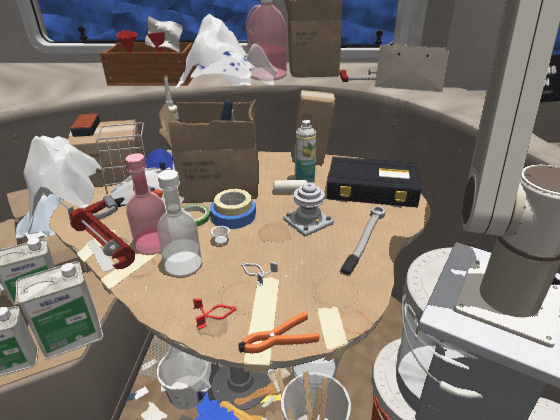

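View pics/top0.png

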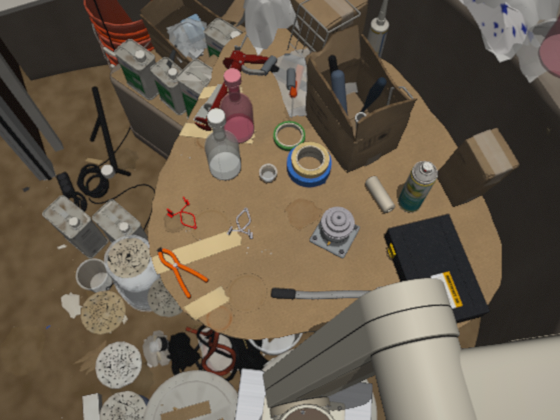

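View pics/wrist0.png

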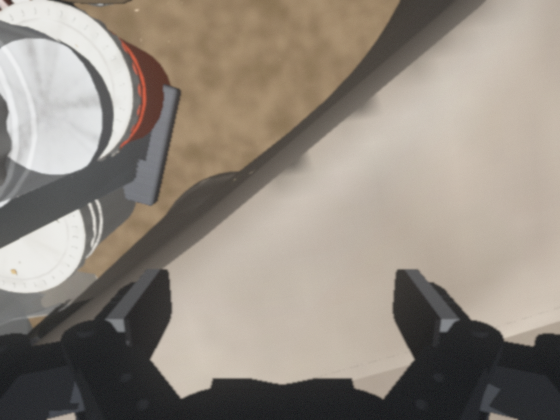

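The top view shows the ring at about (241,223), the pulley and spindle at about (337,222), the red look-alike at (183,213) and the wrench at (330,293). I'll zoom in and cast rays.

```bash
cat > h.py <<'E'
import numpy as np, cv2
from scipy.spatial.transform import Rotation as Ro
def ray(c,uv,obs=None):
    d=np.linalg.inv(c["K"])@np.array([uv[0],uv[1],1.0])
    if "R" in c: return -c["R"].T@c["t"], c["R"].T@d
    T=c["T_tool_cam"]; Rt=Ro.from_quat(obs["tool_rot"]).as_matrix()
    return obs["eef_pos"]+Rt@T[:3,3], Rt@T[:3,:3]@d
def plane(c,uv,z,obs=None):
    o,d=ray(c,uv,obs); return o+d*(z-o[2])/d[2]
def proj(c,X,obs=None):
    X=np.asarray(X,float)
    if "R" in c: p=c["R"]@X+c["t"]
    else:
        T=c["T_tool_cam"]; Rt=Ro.from_quat(obs["tool_rot"]).as_matrix()
        p=T[:3,:3].T@(Rt.T@(X-obs["eef_pos"])-T[:3,3])
    q=c["K"]@p; return q[:2]/q[2]
def two(c1,u1,c2,u2,o1=None,o2=None):
    a,d=ray(c1,u1,o1); b,e=ray(c2,u2,o2); d/=np.linalg.norm(d); e/=np.linalg.norm(e)
    s=np.linalg.lstsq(np.c_[d,-e],b-a,rcond=None)[0]
    P,Q=a+s[0]*d,b+s[1]*e; return (P+Q)/2,np.linalg.norm(P-Q)
E
python3 - <<'E'
from h import *
for n,(x0,y0,x1,y1) in {"top":(210,190,380,270),"scene":(190,170,350,300)}.items():
    c=dict(np.load(f"pics/{n}0.npz")); f=c["color"][y0:y1,x0:x1,::-1]
    cv2.imwrite(f"pics/z{n}.png",cv2.resize(f,None,fx=4.5,fy=4.5,interpolation=cv2.INTER_CUBIC))
    if n=="top":
        for uv in [(241,223),(337,230),(338,212),(183,213),(275,293),(268,173)]: print(uv,plane(c,uv,0.0).round(3))
E
```

```text
(241, 223) [0.527 0.214 0.   ]
(337, 230) [ 0.536 -0.046  0.   ]
(338, 212) [ 0.59  -0.045  0.   ]
(183, 213) [0.538 0.376 0.   ]
(275, 293) [0.343 0.1   0.   ]
(268, 173) [ 0.688  0.16  -0.   ]
```

View pics/ztop.png

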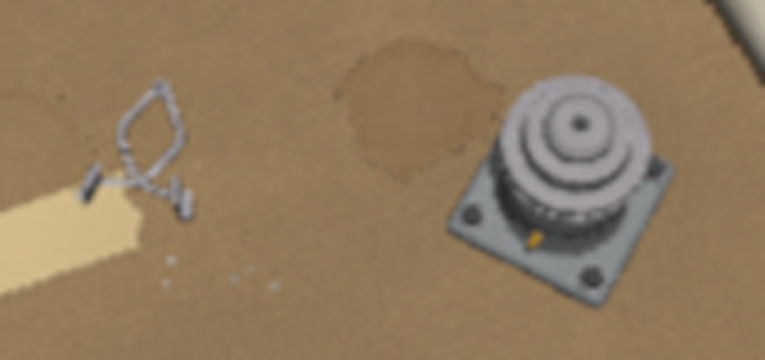

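View pics/zscene.png

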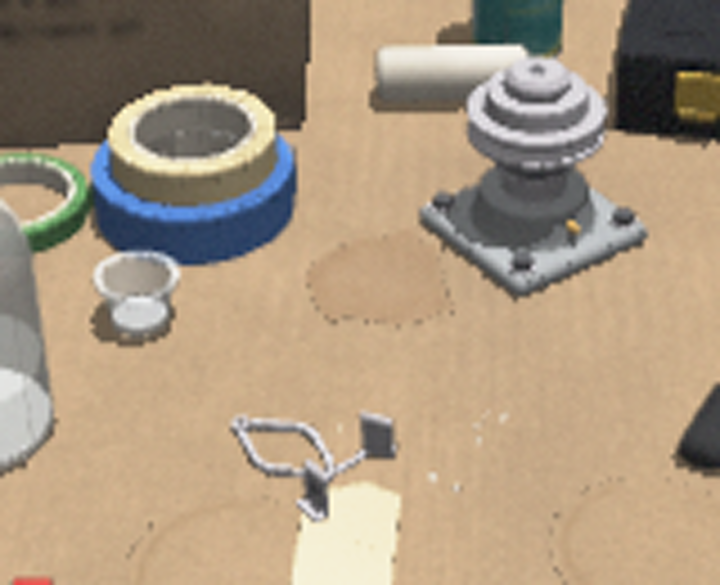

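```bash
python3 - <<'E'
from h import *
t=dict(np.load("pics/top0.npz")); s=dict(np.load("pics/scene0.npz"))
T=lambda x,y:(210+x/4.5,190+y/4.5); S=lambda x,y:(190+x/4.5,170+y/4.5)
print("coil",two(t,T(163,86),s,S(240,424)))
print("earL top",two(t,T(97,168),s,S(312,463)), plane(t,T(97,168),.027))
print("earR top",two(t,T(174,182),s,S(377,416)), plane(t,T(174,182),.027))
print("coil plane",plane(t,T(163,86),.0025))
print("spindle",two(t,T(580,124),s,S(538,68)))
for z in(.099,.109,.119):print(plane(t,T(580,124),z),plane(s,S(538,68),z))
E
```

```text
coil (array([0.56967649, 0.20585153, 0.00084705]), np.float64(0.00046704902185553684))
earL top (array([0.50171358, 0.23439829, 0.02582817]), np.float64(0.0009170647460218944)) [0.50076056 0.23411116 0.027     ]
earR top (array([0.4947018 , 0.18728065, 0.02761159]), np.float64(0.004088215946060332)) [0.49710076 0.18783877 0.027     ]
coil plane [0.56869338 0.20559309 0.0025    ]
spindle (array([ 0.52202485, -0.0402623 ,  0.11662056]), np.float64(0.0011574102726282644))
[ 0.5292916  -0.04165129  0.099     ] [ 0.53669364 -0.06734602  0.099     ]
[ 0.5248161 -0.0409239  0.109    ] [ 0.52876411 -0.05209874  0.109     ]
[ 0.5203406  -0.04019651  0.119     ] [ 0.52083459 -0.03685145  0.119     ]
```

```bash
python3 -m crank '{"dr":[[0,0,-0.05],[0,0,-0.2],[0,0,-0.35]],"travel":[[0.02,-0.01,-0.05],[0.07,-0.045,-0.05],[0.12,-0.08,-0.05]],"hand":[0.0854,0.0854,0.0854]}'; python3 -c "
from workcell import bot;o=bot.get_obs();print(o['clock'],o['joint_pos'],o['eef_pos'],o['tool_rot'])"
```

```text
clock: 0.52
eef_pos: [0.2365, -0.367, 0.2816]
tool_rot: [0.948, 0.317, 0.0, 0.001]
ft_force: [2.0, -0.6, 0.7]
grip_width: 0.0856
0.525 [-9.98525638e-01  9.60203609e-02 -4.01896124e-02  1.43344659e+00
  3.39777366e-04  1.49823443e+00] [ 0.23653316 -0.36699629  0.28160596] [9.48472365e-01 3.16859306e-01 3.05524241e-04 5.10180020e-04]
```

```bash
python3 -m crank '{"dr":[[0,0,-0.18],[0,0,-0.36],[0,0,-0.54],[0,0,-0.72],[0,0,-0.9],[0,0,-1.08],[0,0,-1.26],[0,0,-1.44],[0,0,-1.62],[0,0,-1.8]],"travel":[[0.05,-0.01,0],[0.1,-0.02,0],[0.15,-0.03,0],[0.2,-0.04,0],[0.25,-0.05,0],[0.3,-0.06,0],[0.34,-0.07,0],[0.38,-0.08,0],[0.41,-0.085,0],[0.4235,-0.0906,0]],"hand":[0.0854,0.0854,0.0854,0.0854,0.0854,0.0854,0.0854,0.0854,0.0854,0.0854]}'
python3 -m crank '{"dr":[[0,0,-0.18],[0,0,-0.36],[0,0,-0.54],[0,0,-0.63],[0,0,-0.63]],"travel":[[0,0,0],[0,0,0],[0,0,0],[0,0,0],[0,0,0]],"hand":[0.0854,0.0854,0.0854,0.0854,0.0854]}'
python3 - <<'E'
from workcell import bot,eyes
import numpy as np,cv2,pickle
o=bot.get_obs();c=eyes.camera("wrist");pickle.dump((o,c),open("pics/w1.pkl","wb"));cv2.imwrite("pics/w1.png",c["color"][:,:,::-1]);print(o["joint_pos"],o["eef_pos"])
E
```

```text
clock: 1.78
eef_pos: [0.5215, -0.0402, 0.2805]
tool_rot: [0.339, 0.941, -0.0, -0.001]
ft_force: [-0.6, -0.8, -0.3]
grip_width: 0.0852
clock: 2.4
eef_pos: [0.5205, -0.0416, 0.2809]
tool_rot: [0.035, 0.999, 0.0, -0.0]
ft_force: [-0.7, 0.7, -1.1]
grip_width: 0.0855
[-7.97742061e-02  2.71377632e-01  1.73920805e-01  1.47420826e+00
 -1.90878540e-05 -8.85680964e-03] [ 0.52054157 -0.04161992  0.28092441]
```

View pics/w1.png

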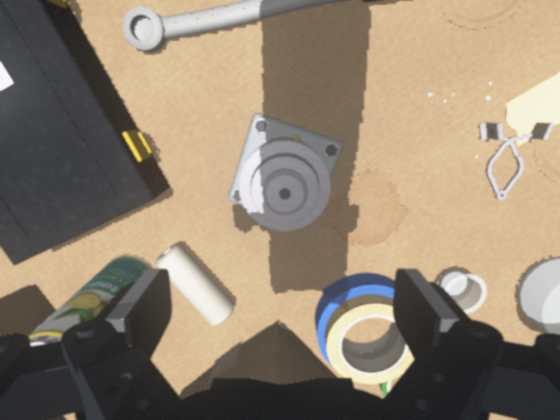

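The wrist view shows the spindle top at about (285,194), and the ring with its coil at (502,195) and its ears at (491,131) and (541,131). I'll zoom in for measurement.

```bash
python3 - <<'E'
from h import *; import pickle
o,c=pickle.load(open("pics/w1.pkl","rb")); im=c["color"][:,:,::-1]
a=cv2.resize(im[130:240,230:345],None,fx=5,fy=5,interpolation=cv2.INTER_CUBIC)
b=cv2.resize(im[115:205,470:560],None,fx=5,fy=5,interpolation=cv2.INTER_CUBIC)
cv2.imwrite("pics/za.png",a);cv2.imwrite("pics/zb.png",b)
E
```

```text
(no output)
```

View pics/za.png

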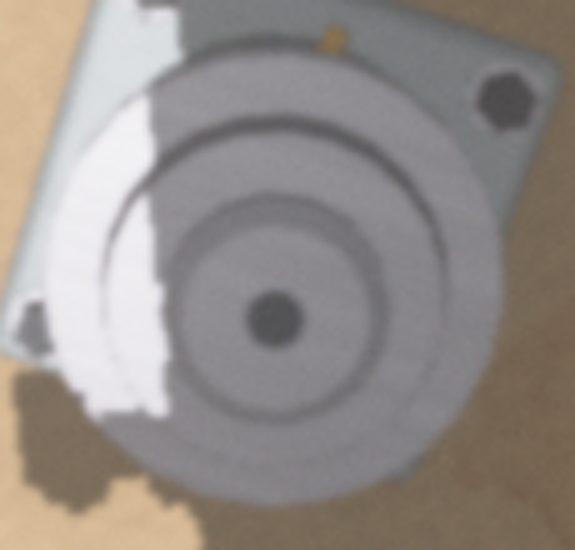

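View pics/zb.png

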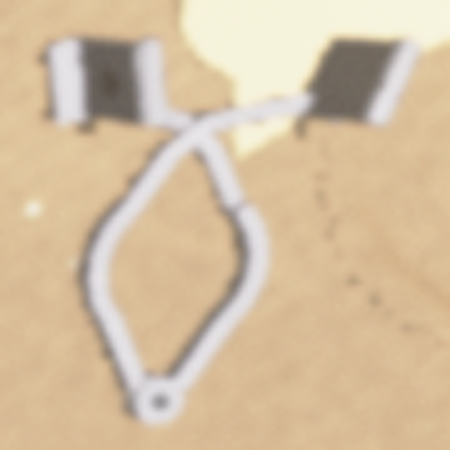

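```bash
python3 - <<'E'
from h import *; import pickle
o,c=pickle.load(open("pics/w1.pkl","rb"))
t=dict(np.load("pics/top0.npz")); s=dict(np.load("pics/scene0.npz"))
A=lambda x,y:(230+x/5,130+y/5); B=lambda x,y:(470+x/5,115+y/5)
T=lambda x,y:(210+x/4.5,190+y/4.5); S=lambda x,y:(190+x/4.5,170+y/4.5)
print("spindle w-top",two(c,A(274,320),t,T(580,124),o),"w-scene",two(c,A(274,320),s,S(538,68),o))
for z in (.106,.112,.118): print(plane(c,A(274,320),z,o))
print("coil",plane(c,B(159,401),.004,o))
eL=plane(c,B(150,82),.027,o); eR=plane(c,B(393,82),.027,o); print("ears",eL,eR,np.linalg.norm(eL-eR),(eL+eR)/2)
d=(eL+eR)/2-plane(c,B(159,401),.004,o); print(d, np.degrees(np.arctan2(d[1],d[0])), np.degrees(np.arctan2(*(eR-eL)[[1,0]])))
print("round sides", plane(c,B(97,262),.0025,o),plane(c,B(254,262),.0025,o))
E
```

```text
spindle w-top (array([ 0.52709557, -0.04007348,  0.10476838]), np.float64(0.0024361510465501644)) w-scene (array([ 0.52334834, -0.03920345,  0.11744683]), np.float64(0.0023624340164590343))
[ 0.52717657 -0.03890044  0.106     ]
[ 0.52576859 -0.03885133  0.112     ]
[ 0.52436061 -0.03880222  0.118     ]
coil [0.57030756 0.20973298 0.004     ]
ears [0.49493119 0.18843616 0.027     ] [0.49852261 0.23889749 0.027     ] 0.050588972850404965 [0.4967269  0.21366683 0.027     ]
[-0.07358066  0.00393384  0.023     ] 176.9397077271089 85.92901630543872
round sides [0.53707008 0.19377264 0.0025    ] [0.53959946 0.22929292 0.0025    ]
```

```bash
python3 -m crank '{"dr":[[0,0,0],[0,0,0],[0,0,0],[0,0,0],[0,0,0],[0,0,0],[0,0,0]],"travel":[[0.01,0.06,0.01],[0.02,0.12,0.03],[0.03,0.18,0.06],[0.038,0.23,0.09],[0.038,0.252,0.11],[0.038,0.252,0.11],[0.038,0.252,0.11]],"hand":[0.078,0.078,0.078,0.078,0.078,0.078,0.078]}'
python3 - <<'E'
from workcell import bot,eyes
from h import *
import pickle
o=bot.get_obs();c=eyes.camera("wrist");pickle.dump((o,c),open("pics/w2.pkl","wb"));cv2.imwrite("pics/w2.png",c["color"][:,:,::-1]);print(o["joint_pos"],o["eef_pos"])
E
```

```text
clock: 3.32
eef_pos: [0.5007, 0.212, 0.1718]
tool_rot: [0.035, 0.999, -0.0, 0.0]
ft_force: [-0.1, -1.3, 0.4]
grip_width: 0.078
[ 4.00748968e-01  3.58214093e-01  1.00257195e-02  1.22236118e+00
 -4.48764655e-04  4.71454695e-01] [0.50067032 0.21197425 0.1717636 ]
```

View pics/w2.png

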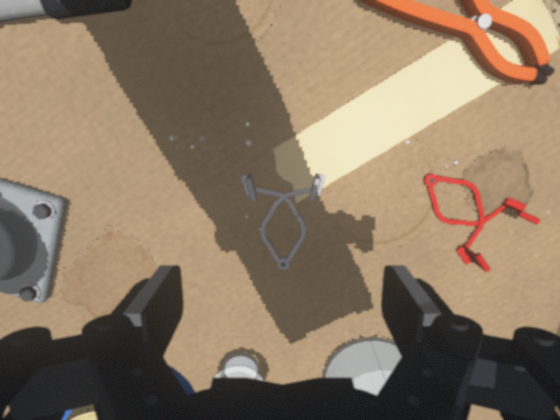

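```bash
python3 - <<'E'
from h import *; import pickle
o,c=pickle.load(open("pics/w2.pkl","rb")); im=c["color"][:,:,::-1]
a=cv2.resize(im[165:275,230:340],None,fx=6,fy=5.4,interpolation=cv2.INTER_CUBIC)
a=cv2.resize(im[170:270,230:340],None,fx=6,fy=6,interpolation=cv2.INTER_CUBIC)
cv2.imwrite("pics/zc.png",np.clip(a*1.6,0,255).astype(np.uint8))
E
```

```text
(no output)
```

View pics/zc.png

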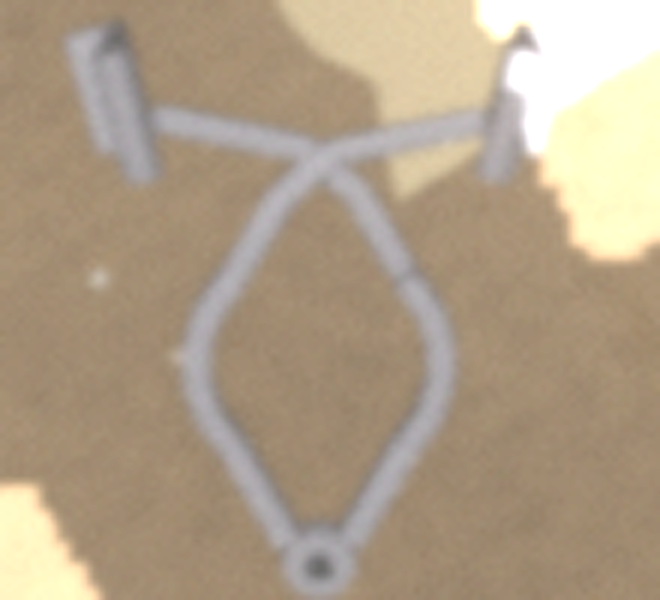

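```bash
python3 - <<'E'
from h import *; import pickle
o,c=pickle.load(open("pics/w2.pkl","rb"))
B=lambda x,y:(230+x/6,170+y/6)
P=lambda x,y,z:plane(c,B(x,y),z,o)
coil=P(319,567,.005); L=P(130,112,.027); R=P(510,112,.027); X=P(320,155,.004)
l=P(198,355,.005); r=P(442,355,.005)
print(coil,L,R,X,l,r); m=(L+R)/2; print(m,np.linalg.norm(L-R),np.linalg.norm((m-coil)[:2]))
Rt=Ro.from_quat(o["tool_rot"]).as_matrix()
for p in(coil,L,R,X,m,(l+r)/2): print(((p-o["eef_pos"])@Rt).round(4))
E
```

```text
[0.57018515 0.20879073 0.005     ] [0.49427774 0.18922363 0.027     ] [0.49779875 0.23884387 0.027     ] [0.50735116 0.21333383 0.004     ] [0.53565498 0.19358356 0.005     ] [0.53816479 0.22894661 0.005     ]
[0.49603825 0.21403375 0.027     ] 0.04974501099708338 0.07433204493228109
[-0.0695  0.0018  0.1668]
[ 0.0048 -0.0231  0.1448]
[0.0048 0.0266 0.1448]
[-0.0065  0.0019  0.1678]
[0.0048 0.0018 0.1448]
[-0.0361  0.0019  0.1668]
```

The zoom shows the ring aligned with the tool, its axis offset 1.8 mm in tool y. The coil-to-ears length measures 74 mm against the 73 mm expected. Descending to the ears now.

```bash
python3 -m crank '{"dr":[[0,0,0],[0,0,0],[0,0,0],[0,0,0],[0,0,0],[0,0,0]],"travel":[[0.007,0.002,0.04],[0.007,0.002,0.09],[0.007,0.002,0.13],[0.007,0.002,0.155],[0.007,0.002,0.163],[0.007,0.002,0.163]],"hand":[0.078,0.078,0.078,0.078,0.078,0.078]}'
python3 - <<'E'
from workcell import bot,eyes
from h import *
import pickle
o=bot.get_obs();c=eyes.camera("wrist");pickle.dump((o,c),open("pics/w3.pkl","wb"));cv2.imwrite("pics/w3.png",c["color"][:,:,::-1]);print(o["eef_pos"],o["ft_force"],o["grip_width"])
c=eyes.camera("scene");cv2.imwrite("pics/s3.png",cv2.resize(c["color"][220:310,200:320,::-1],None,fx=6,fy=6,interpolation=2))
E
```

```text
clock: 4.12
eef_pos: [0.4944, 0.2144, 0.0091]
tool_rot: [0.036, 0.999, 0.0, 0.001]
ft_force: [-0.3, -0.4, 0.7]
grip_width: 0.0778
[0.49441765 0.21440729 0.00910417] [-0.26996033 -0.3707552   0.65412026] 0.07777270091192283
```

View pics/w3.png

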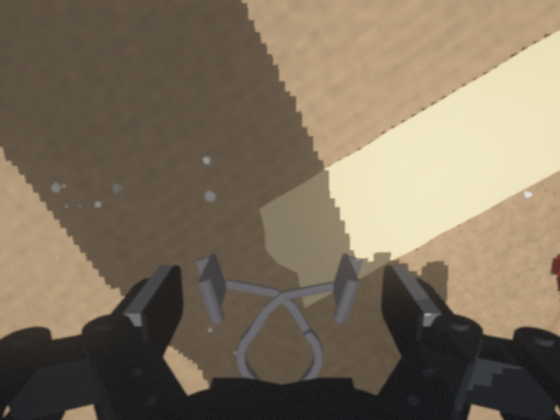

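View pics/s3.png

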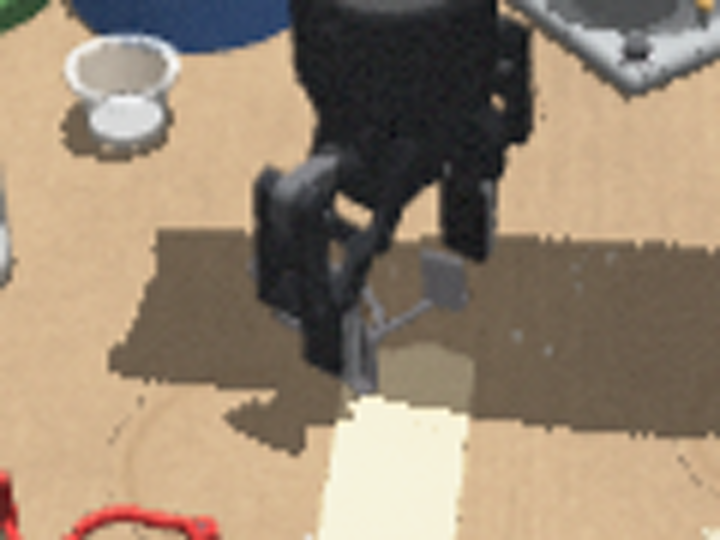

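```bash
python3 -m crank '{"dr":[[0,0,0],[0,0,0],[0,0,0],[0,0,0],[0,0,0],[0,0,0],[0,0,0],[0,0,0],[0,0,0],[0,0,0]],"travel":[[0,0,0],[0,0,0.0005],[0,0,0.001],[0,0,0.0015],[0,0,0.0015],[0,0,0.0015],[0,0,0.0015],[0,0,0.0015],[0,0,0.0015],[0,0,0.0015]],"hand":[0.065,0.055,0.045,0.035,0.025,0.016,0.01,0.01,0.01,0.01]}'
python3 - <<'E'
from workcell import bot,eyes
from h import *
import pickle
o=bot.get_obs();c=eyes.camera("wrist");pickle.dump((o,c),open("pics/w4.pkl","wb"));cv2.imwrite("pics/w4.png",c["color"][:,:,::-1]);print(o["eef_pos"],o["ft_force"],o["grip_width"])
c=eyes.camera("scene");cv2.imwrite("pics/s4.png",cv2.resize(c["color"][220:310,200:320,::-1],None,fx=6,fy=6,interpolation=2))
E
```

```text
clock: 5.48
eef_pos: [0.4947, 0.2153, 0.009]
tool_rot: [0.035, 0.999, 0.0, 0.002]
ft_force: [-1.9, -1.5, 10.9]
grip_width: 0.0105
[0.49473165 0.21525539 0.00895466] [-1.94625204 -1.48798029 10.91023581] 0.01051066278256938
```

View pics/w4.png

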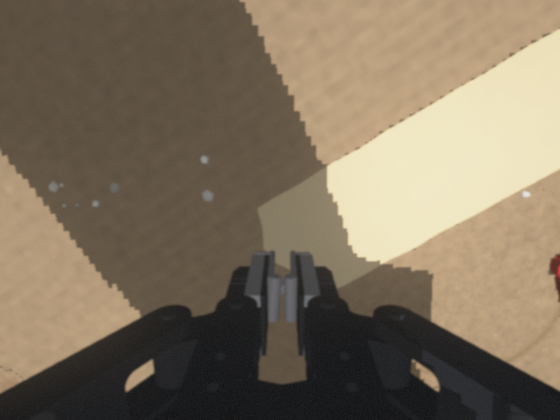

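View pics/s4.png

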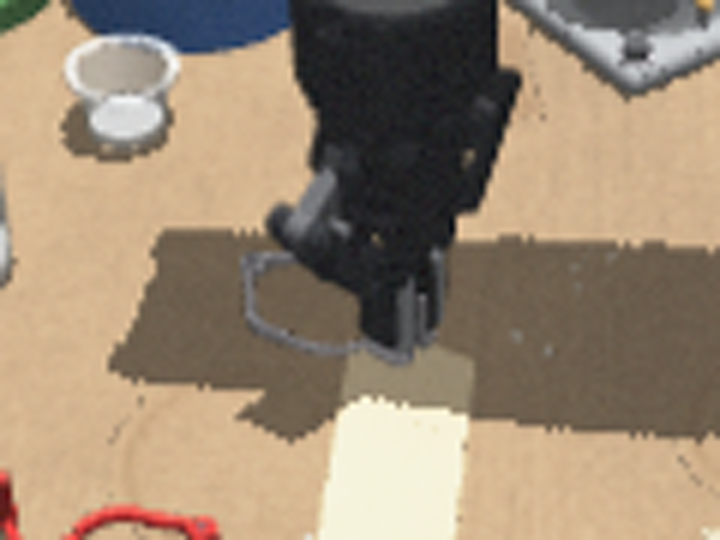

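```bash
python3 - <<'E'
from h import *; import pickle
o,c=pickle.load(open("pics/w4.pkl","rb")); im=c["color"][:,:,::-1]
a=cv2.resize(im[240:370,210:350],None,fx=5,fy=4.6,interpolation=2)
cv2.imwrite("pics/zd.png",np.clip(a*1.8,0,255).astype(np.uint8))
Rt=Ro.from_quat(o["tool_rot"]).as_matrix()
for v in(250,265,277,300,320): print(v,[((plane(c,(282,v),z,o)-o["eef_pos"])@Rt).round(4) for z in(.0275,.009,.005)])
E
```

```text
250 [array([ 0.0186,  0.0006, -0.0186]), array([ 0.0112,  0.0006, -0.0001]), array([0.0096, 0.0006, 0.0039])]
265 [array([ 0.0129,  0.0006, -0.0186]), array([ 0.0046,  0.0006, -0.0001]), array([0.0028, 0.0006, 0.0039])]
277 [array([ 0.0082,  0.0006, -0.0186]), array([-0.0008,  0.0006, -0.    ]), array([-0.0028,  0.0006,  0.004 ])]
300 [array([-0.0011,  0.0006, -0.0185]), array([-0.0115,  0.0006, -0.    ]), array([-0.0137,  0.0006,  0.004 ])]
320 [array([-0.0095,  0.0006, -0.0185]), array([-0.0211,  0.0006,  0.    ]), array([-0.0236,  0.0006,  0.004 ])]
```

View pics/zd.png

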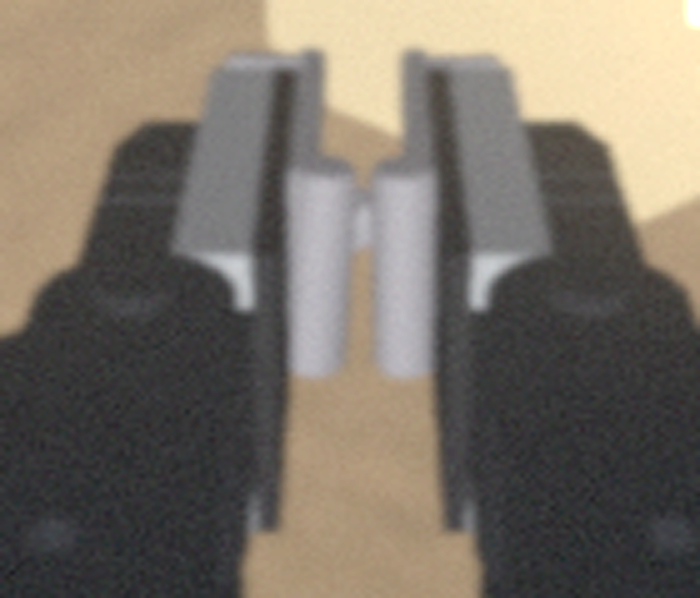

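The view shows the ears pinched between the pads and centred at tool x of about -1 mm. The 10.9 N reading shows the fingertips are on the feet. Lifting now.

```bash
python3 -m crank '{"dr":[[0,0,0],[0,0,0],[0,0,0],[0,0,0]],"travel":[[0,0,-0.02],[0,0,-0.06],[0,0,-0.1],[0,0,-0.135]],"hand":[0.008,0.008,0.008,0.008]}'
python3 -m crank '{"dr":[[0,0,0],[0,0,0],[0,0,0],[0,0,0],[0,0,0],[0,0,0],[0,0,0],[0,0,0]],"travel":[[0,-0.03,-0.01],[0,-0.08,-0.01],[0,-0.13,-0.01],[0,-0.18,-0.01],[0,-0.22,-0.01],[-0.001,-0.245,-0.01],[-0.001,-0.252,-0.01],[-0.001,-0.252,-0.01]],"hand":[0.008,0.008,0.008,0.008,0.008,0.008,0.008,0.008]}'
python3 - <<'E'
from workcell import bot,eyes
from h import *
import pickle
o=bot.get_obs();print(o["eef_pos"],o["ft_force"],o["ft_torque"],o["grip_width"])
D={n:eyes.camera(n) for n in("scene","top","wrist")}; pickle.dump((o,D),open("pics/h5.pkl","wb"))
s=D["scene"]["color"][170:250,260:360,::-1];t=D["top"]["color"][190:270,280:380,::-1]
cv2.imwrite("pics/s5.png",cv2.resize(s,None,fx=7,fy=7,interpolation=2));cv2.imwrite("pics/t5.png",cv2.resize(t,None,fx=7,fy=7,interpolation=2));cv2.imwrite("pics/w5.png",D["wrist"]["color"][:,:,::-1])
E
```

```text
clock: 6.08
eef_pos: [0.4936, 0.215, 0.1435]
tool_rot: [0.035, 0.999, 0.0, 0.0]
ft_force: [0.3, 0.2, -1.3]
grip_width: 0.0092
clock: 7.08
eef_pos: [0.4769, -0.0364, 0.1518]
tool_rot: [0.035, 0.999, 0.0, -0.0]
ft_force: [-0.1, -0.6, -0.5]
grip_width: 0.0093
[ 0.47692433 -0.0364085   0.15183694] [-0.12218957 -0.56146006 -0.53317899] [ 0.01715274  0.03204962 -0.0516028 ] 0.009270847463185959
```

View pics/s5.png

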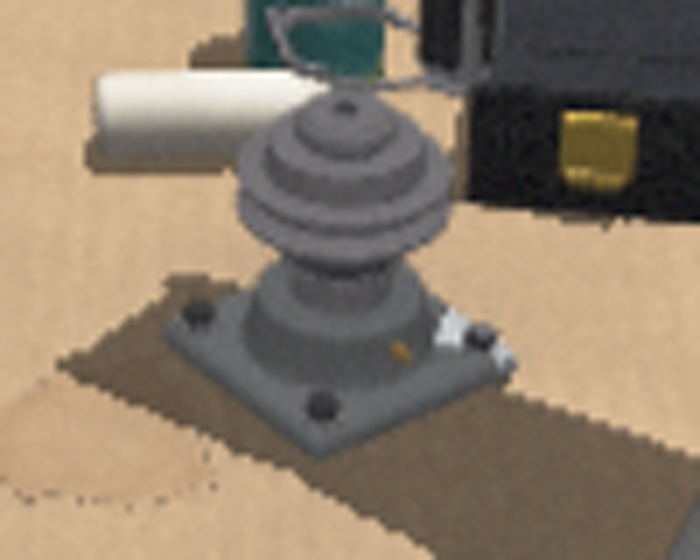

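View pics/t5.png

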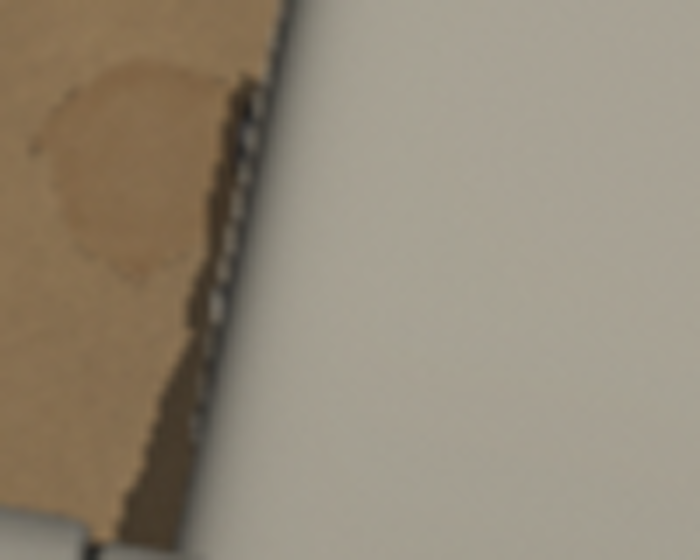

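View pics/w5.png

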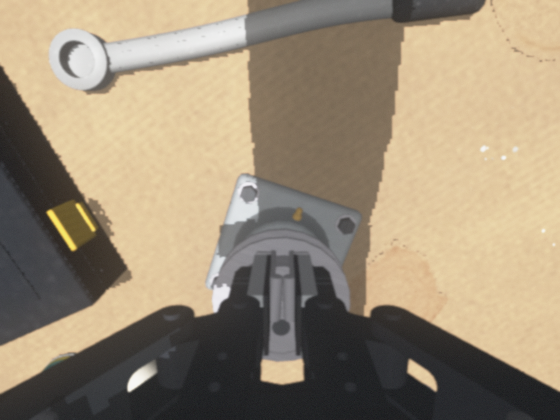

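```bash
python3 - <<'E'
from h import *; import pickle
o,D=pickle.load(open("pics/h5.pkl","rb")); s=D["scene"];w=D["wrist"]
im=w["color"][:,:,::-1]; cv2.imwrite("pics/zw5.png",np.clip(cv2.resize(im[230:380,210:350],None,fx=5,fy=4,interpolation=2)*1.5,0,255).astype(np.uint8))
cv2.imwrite("pics/zs5.png",np.clip(cv2.resize(s["color"][165:200,290:340,::-1],None,fx=14,fy=14,interpolation=2)*1.3,0,255).astype(np.uint8))
Rt=Ro.from_quat(o["tool_rot"]).as_matrix()
W=lambda x,y,z:o["eef_pos"]+Rt@np.array([x,y,z])
for n,p in dict(ctr=(-.0468,.0004,.0065),coil=(-.0778,.0004,.0065),l=(-.0468,-.02,.0065),r=(-.0468,.02,.0065)).items():
    q=proj(s,W(*p)); print(n,W(*p).round(4),q.round(1),((q-[290,165])*14).round())
print(two(w,(281.2,327),s,(260+345/7,170+107/7),o))
E
```

```text
ctr [ 0.5236 -0.0393  0.1453] [309.4 175.8] [271. 151.]
coil [ 0.5546 -0.0415  0.1453] [299.5 172.5] [133. 105.]
l [ 0.5222 -0.0596  0.1453] [313.5 172.7] [329. 108.]
r [ 0.525  -0.0197  0.1453] [305.3 178.8] [214. 193.]
(array([ 0.52354297, -0.03955161,  0.11673972]), np.float64(0.0011699172078583424))
```

View pics/zw5.png

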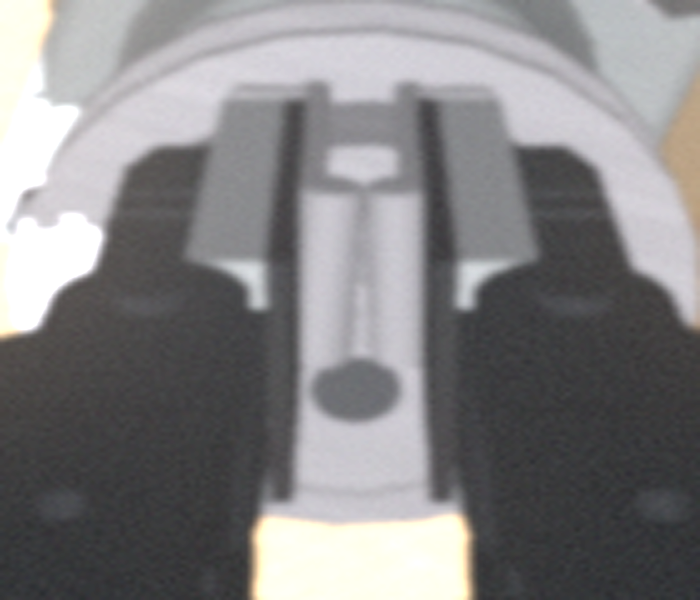

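View pics/zs5.png

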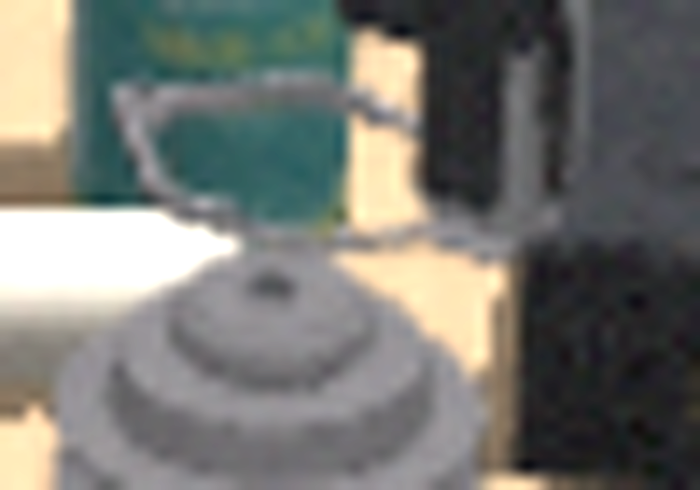

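```bash
python3 - <<'E'
from h import *; import pickle
o,D=pickle.load(open("pics/h5.pkl","rb")); s=D["scene"];w=D["wrist"]
Rt=Ro.from_quat(o["tool_rot"]).as_matrix()
f=lambda uv,z:((plane(w,uv,z,o)-o["eef_pos"])@Rt).round(4)
for z in (.106,.111,.1167,.119): print(z,f((281.2,327.5),z))
zt=o["eef_pos"][2]+.0185
print("ears",f((210+360/5,230+187/4),zt),f((210+362/5,230+345/4),zt), "foot/lower", f((210+364/5,230+160/4),zt-.022))
E
```

```text
0.106 [-0.0547  0.0002  0.0458]
0.111 [-0.0515  0.0002  0.0408]
0.1167 [-0.0478  0.0002  0.0351]
0.119 [-0.0462  0.0002  0.0328]
ears [ 0.0082  0.0006 -0.0185] [-0.0079  0.0007 -0.0185] foot/lower [0.0007 0.0009 0.0035]
```

```bash
python3 -m crank '{"dr":[[0,0,0],[0,0,0],[0,0,0],[0,0,0]],"travel":[[0,-0.0005,0.012],[0,-0.0005,0.021],[0,-0.0005,0.023],[0,-0.0005,0.023]],"hand":[0.008,0.008,0.008,0.008]}'
python3 - <<'E'
from workcell import bot,eyes
from h import *
import pickle
o=bot.get_obs();print(o["eef_pos"],o["ft_force"],o["ft_torque"],o["grip_width"])
D={n:eyes.camera(n) for n in("scene","wrist")}; pickle.dump((o,D),open("pics/h6.pkl","wb"))
s=D["scene"]["color"]
cv2.imwrite("pics/s6.png",np.clip(cv2.resize(s[170:205,290:340,::-1],None,fx=14,fy=14,interpolation=2)*1.3,0,255).astype(np.uint8))
cv2.imwrite("pics/w6.png",np.clip(cv2.resize(D["wrist"]["color"][230:380,210:350,::-1],None,fx=5,fy=4,interpolation=2)*1.5,0,255).astype(np.uint8))
E
```

```text
clock: 7.72
eef_pos: [0.4767, -0.037, 0.1284]
tool_rot: [0.035, 0.999, 0.0, -0.0]
ft_force: [-0.5, 0.9, -1.0]
grip_width: 0.0089
[ 0.47673357 -0.03696376  0.12841241] [-0.45836081  0.90812547 -0.9745578 ] [-0.01927134  0.02763278 -0.04629209] 0.008949075880069437
```

View pics/s6.png

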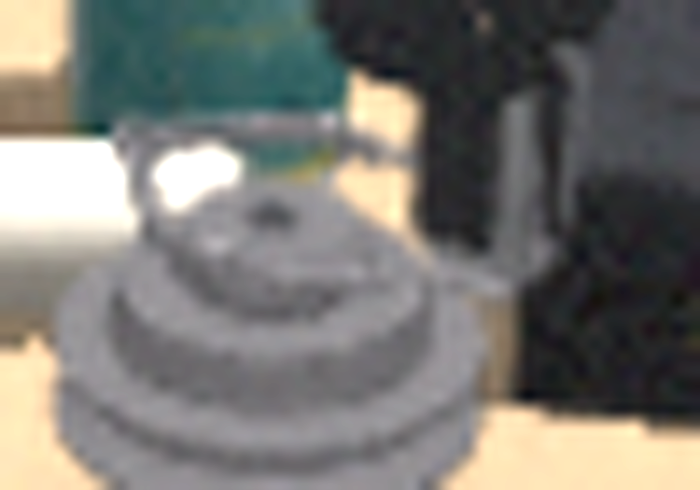

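View pics/w6.png

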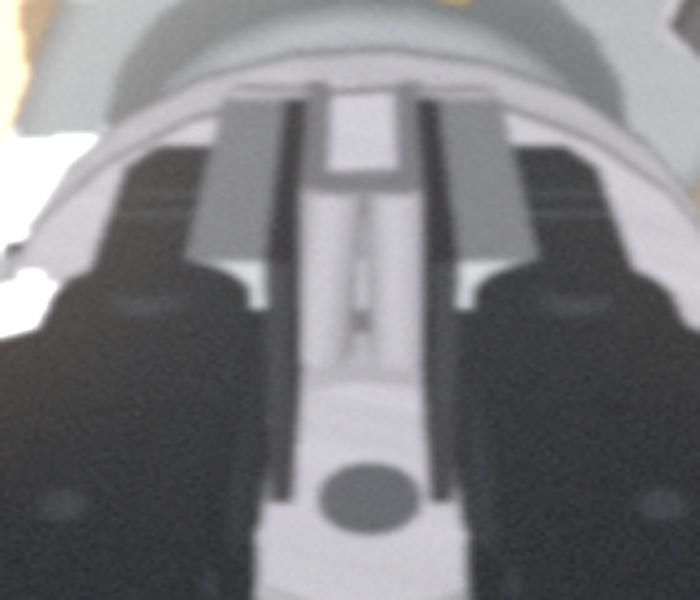

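```bash
python3 - <<'E'
from h import *; import pickle
o5,D5=pickle.load(open("pics/h5.pkl","rb"));o,D=pickle.load(open("pics/h6.pkl","rb"))
o1,c1=pickle.load(open("pics/w1.pkl","rb"))
w=D["wrist"];s=D["scene"]
u6=(283.8,230+497/4);u5=(281.2,327.5);u1=(284.8,194)
Rt=Ro.from_quat(o["tool_rot"]).as_matrix()
for z in (.106,.111,.1167,.119): print(z,((plane(w,u6,z,o)-o["eef_pos"])@Rt).round(4),plane(w,u6,z,o).round(4))
print(two(w,u6,c1,u1,o,o1),two(w,u5,c1,u1,o5,o1),two(w,u6,s,(290+270/14,170+213/14),o))
W=lambda x,y,z:o["eef_pos"]+Rt@np.array([x,y,z])
for p in((-.0468,.0005,.0065),(-.0778,.0005,.0065),(-.0468,-.02,.0065),(-.0468,.02,.0065)): print(((proj(s,W(*p))-[290,170])*14).round())
E
```

```text
0.106 [-0.055   0.0015  0.0224] [ 0.5317 -0.0392  0.106 ]
0.111 [-0.0513  0.0015  0.0174] [ 0.528 -0.039  0.111]
0.1167 [-0.047   0.0015  0.0117] [ 0.5238 -0.0388  0.1167]
0.119 [-0.0453  0.0015  0.0094] [ 0.522  -0.0387  0.119 ]
(array([ 0.525085  , -0.03883348,  0.11491112]), np.float64(1.198248827529333e-05)) (array([ 0.52464294, -0.03917907,  0.11664658]), np.float64(0.0007348760298828896)) (array([ 0.52285427, -0.03872594,  0.11739135]), np.float64(0.0006100257607930699))
[269. 188.]
[133. 142.]
[327. 145.]
[213. 231.]
```

```bash
python3 -m crank '{"dr":[[0,0,0],[0,0,0],[0,0,0],[0,0,0]],"travel":[[-0.0005,0.001,0],[-0.0005,0.001,0.002],[-0.0005,0.001,0.004],[-0.0005,0.001,0.004]],"hand":[0.008,0.008,0.008,0.008]}'
python3 -m crank '{"dr":[[0,0,0],[0,0,0],[0,0,0]],"travel":[[0,0,0.0015],[0,0,0.003],[0,0,0.003]],"hand":[0.008,0.008,0.008]}'
```

```text
clock: 8.32
eef_pos: [0.4773, -0.0361, 0.1246]
tool_rot: [0.035, 0.999, 0.0, -0.0]
ft_force: [0.2, -0.6, -1.4]
grip_width: 0.0093
clock: 8.7
eef_pos: [0.4774, -0.0361, 0.1216]
tool_rot: [0.035, 0.999, 0.0, -0.0]
ft_force: [-0.4, 0.0, -0.1]
grip_width: 0.0091
```

```bash
python3 -m crank '{"dr":[[0,0,0],[0,0,0],[0,0,0]],"travel":[[0,0,0.0015],[0,0,0.003],[0,0,0.003]],"hand":[0.008,0.008,0.008]}'
cat > look.py <<'E'
import sys
from workcell import bot,eyes
from h import *
import pickle
n=sys.argv[1]
F=[]
D={}
for k in ("scene","wrist"):
    o=bot.get_obs();F.append(o["ft_force"]); D[k]=eyes.camera(k)
o2=bot.get_obs();F.append(o2["ft_force"])
print(o["eef_pos"].round(4),np.round(F,1).tolist(),o["ft_torque"].round(2),o["grip_width"],o2["clock"])
pickle.dump((o,D),open(f"pics/h{n}.pkl","wb"))
s=D["scene"]["color"]
a=np.clip(cv2.resize(s[170:205,290:340,::-1],None,fx=12,fy=12,interpolation=2)*1.3,0,255).astype(np.uint8)
cv2.imwrite(f"pics/s{n}.png",a)
cv2.imwrite(f"pics/w{n}.png",np.clip(cv2.resize(D["wrist"]["color"][230:380,210:350,::-1],None,fx=5,fy=4,interpolation=2)*1.5,0,255).astype(np.uint8))
E
python3 look.py 7
```

```text
clock: 9.07
eef_pos: [0.4774, -0.0361, 0.1186]
tool_rot: [0.035, 0.999, 0.0, -0.0]
ft_force: [-0.1, -0.4, -1.9]
grip_width: 0.0089
[ 0.4774 -0.0361  0.1187] [[-0.1, -0.4, -1.9], [0.5, 0.6, -0.7], [0.4, -0.7, -0.7]] [ 0.01 -0.01 -0.01] 0.009160626483867729 9.175
```

View pics/s7.png

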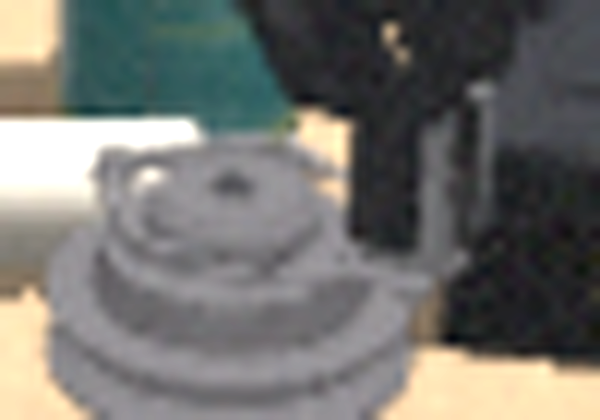

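View pics/w7.png

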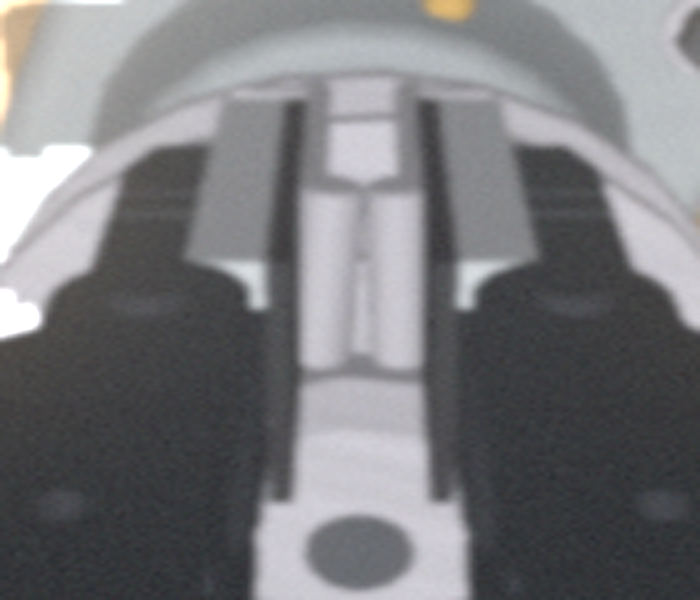

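```bash
python3 -m crank '{"dr":[[0,0,0],[0,0,0],[0,0,0]],"travel":[[0,0,0.0015],[0,0,0.003],[0,0,0.003]],"hand":[0.008,0.008,0.008]}'
python3 -m crank '{"dr":[[0,0,0],[0,0,0],[0,0,0]],"travel":[[0,0,0.001],[0,0,0.0015],[0,0,0.0015]],"hand":[0.008,0.008,0.008]}'
python3 look.py 8
```

```text
clock: 9.55
eef_pos: [0.4774, -0.0361, 0.1156]
tool_rot: [0.035, 0.999, 0.0, -0.0]
ft_force: [0.0, -1.1, -0.2]
grip_width: 0.0089
clock: 9.93
eef_pos: [0.4775, -0.0361, 0.1143]
tool_rot: [0.035, 0.999, 0.0, 0.0]
ft_force: [-0.3, 0.6, -0.4]
grip_width: 0.0091
[ 0.4775 -0.0361  0.1143] [[-0.3, 0.6, -0.4], [0.4, 0.2, -0.4], [0.0, -0.1, -0.5]] [ 0.02 -0.01  0.02] 0.009118999840327253 10.025
```

View pics/s8.png

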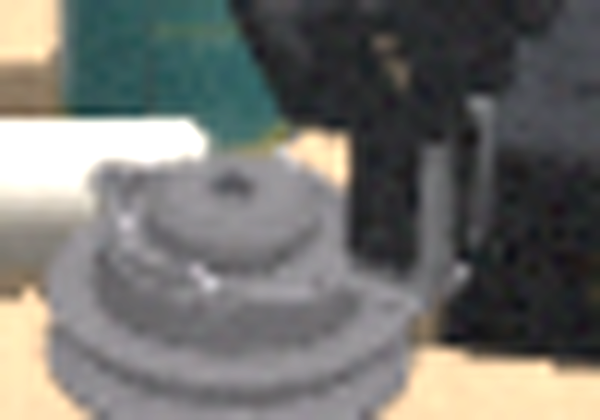

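```bash
for i in 1; do python3 -m crank '{"dr":[[0,0,0],[0,0,0]],"travel":[[0,0,0.001],[0,0,0.001]],"hand":[0.008,0.008]}'; done; python3 -c "
from workcell import bot,eyes
for i in range(3):
    eyes.camera('wrist');o=bot.get_obs();print(o['ft_force'].round(1),o['eef_pos'].round(4))"
python3 -m crank '{"dr":[[0,0,0],[0,0,0]],"travel":[[0,0,0.001],[0,0,0.001]],"hand":[0.008,0.008]}'; python3 -c "
from workcell import bot,eyes
for i in range(3):
    eyes.camera('wrist');o=bot.get_obs();print(o['ft_force'].round(1),o['eef_pos'].round(4))"
python3 -m crank '{"dr":[[0,0,0],[0,0,0]],"travel":[[0,0,0.001],[0,0,0.001]],"hand":[0.008,0.008]}'; python3 -c "
from workcell import bot,eyes
for i in range(3):
    eyes.camera('wrist');o=bot.get_obs();print(o['ft_force'].round(1),o['eef_pos'].round(4))"
```

```text
clock: 10.28
eef_pos: [0.4777, -0.0361, 0.1135]
tool_rot: [0.035, 0.999, 0.0, 0.0]
ft_force: [-1.3, 0.0, 2.1]
grip_width: 0.0089
[-2.   0.4  1.4] [ 0.4777 -0.0361  0.1135]
[-1.  -0.4  2.1] [ 0.4777 -0.0361  0.1136]
[-0.3 -0.2  1.4] [ 0.4777 -0.0361  0.1135]
clock: 10.68
eef_pos: [0.4777, -0.0361, 0.1124]
tool_rot: [0.035, 0.999, 0.0, 0.0]
ft_force: [0.5, -1.0, 2.2]
grip_width: 0.0091
[-0.3 -0.4  2.2] [ 0.4777 -0.0361  0.1124]
[-0.2 -0.5  3.2] [ 0.4777 -0.0361  0.1124]
[ 0.2 -0.9  2.6] [ 0.4777 -0.0361  0.1124]
clock: 11.08
eef_pos: [0.4777, -0.0361, 0.1114]
tool_rot: [0.035, 0.999, -0.0, 0.0]
ft_force: [-1.3, -0.1, 3.2]
grip_width: 0.009
[-0.8 -1.   2.9] [ 0.4777 -0.0361  0.1114]
[ 0.2 -0.2  3.6] [ 0.4777 -0.0361  0.1114]
[-1.  -0.2  2.9] [ 0.4777 -0.0361  0.1114]
```

Contact came at TCP 0.1135, and the force slope matches about 1 N/mm. Pressing to about 5 mm.

```bash
python3 -m crank '{"dr":[[0,0,0],[0,0,0],[0,0,0]],"travel":[[0,0,0.001],[0,0,0.0018],[0,0,0.0018]],"hand":[0.008,0.008,0.008]}'; python3 -m crank '{"dr":[[0,0,0],[0,0,0],[0,0,0]],"travel":[[0,0,0.001],[0,0,0.0014],[0,0,0.0014]],"hand":[0.008,0.008,0.008]}'; python3 look.py 9
```

```text
clock: 11.6
eef_pos: [0.4777, -0.0361, 0.1096]
tool_rot: [0.035, 0.999, -0.0, 0.0]
ft_force: [-0.6, -0.2, 5.2]
grip_width: 0.0092
clock: 11.98
eef_pos: [0.4777, -0.0361, 0.1084]
tool_rot: [0.035, 0.999, -0.0, 0.0]
ft_force: [-0.8, -0.3, 5.7]
grip_width: 0.0091
[ 0.4776 -0.0361  0.1083] [[-0.8, -0.3, 5.7], [-1.9, -0.1, 5.8], [-1.0, -0.6, 6.3]] [-0.02  0.07 -0.01] 0.008682368327530958 12.075
```

View pics/s9.png

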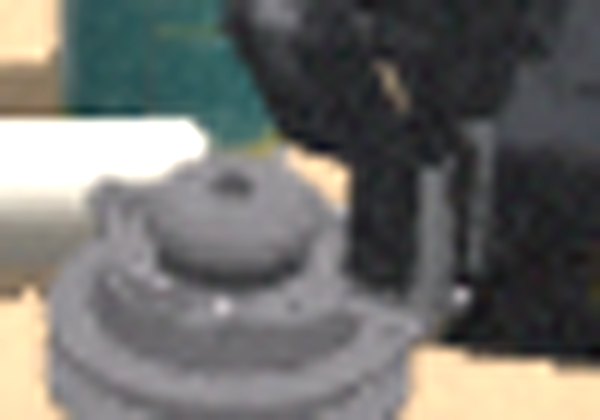

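View pics/w9.png

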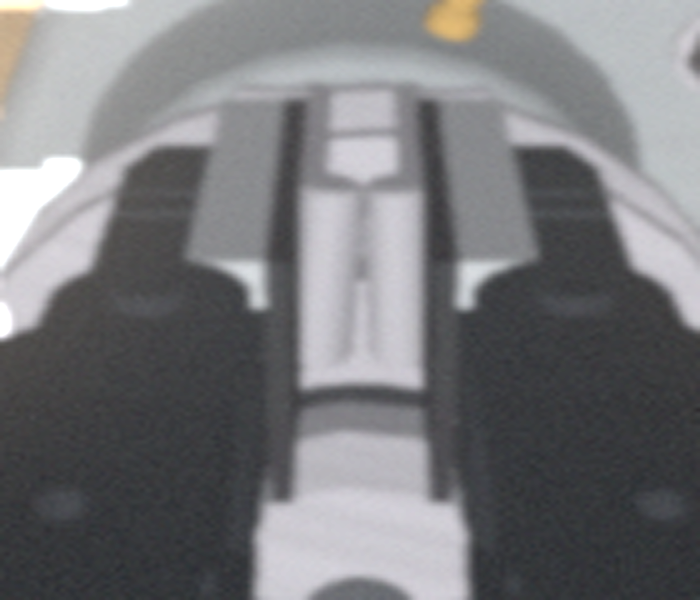

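```bash
python3 -m crank '{"dr":[[0,0,0],[0,0,0],[0,0,0],[0,0,0]],"travel":[[0,0,0],[0,0,0.0002],[0,0,0.0004],[0,0,0.0004]],"hand":[0.014,0.018,0.022,0.022]}'; python3 look.py 10
```

```text
clock: 12.58
eef_pos: [0.477, -0.036, 0.1073]
tool_rot: [0.035, 0.999, 0.0, -0.001]
ft_force: [-0.9, 0.8, 2.2]
grip_width: 0.0218
[ 0.477  -0.036   0.1073] [[-0.9, 0.8, 2.2], [-1.7, 1.3, 2.2], [-1.1, 0.1, 2.9]] [0.13 0.28 0.03] 0.022113482263601738 12.675
```

View pics/s10.png

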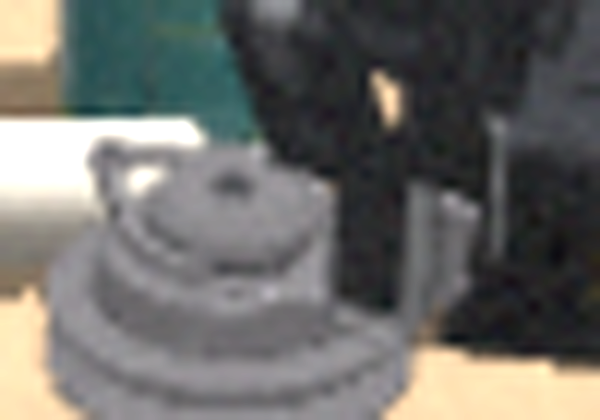

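View pics/w10.png

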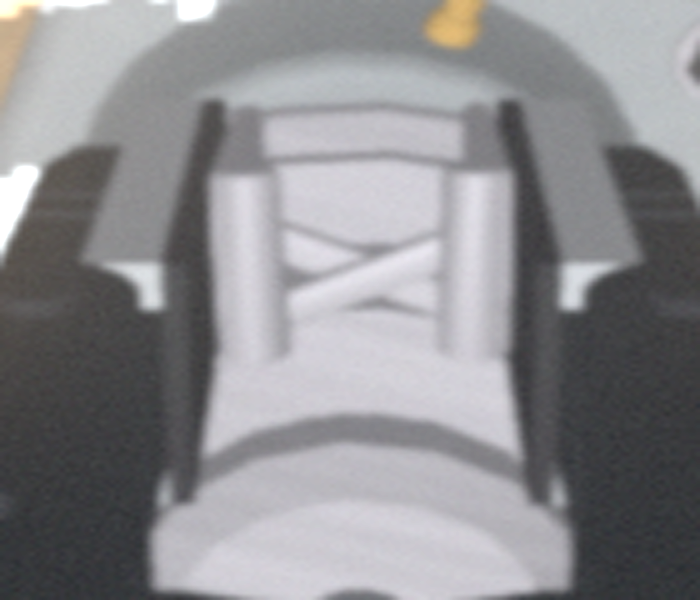

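```bash
cat > pul.py <<'E'
import sys,pickle
from h import *
G=lambda n:cv2.cvtColor(pickle.load(open(f"pics/h{n}.pkl","rb"))[1]["scene"]["color"],cv2.COLOR_RGB2GRAY).astype(np.float32)
ref=G(8)
for n in sys.argv[1:]:
    g=G(n); out=[]
    for (y0,y1,x0,x1) in ((193,206,296,322),(192,204,294,310),(192,204,308,324)):
        U=8
        T=cv2.resize(ref[y0:y1,x0:x1],None,fx=U,fy=U,interpolation=2); S=cv2.resize(g[y0-5:y1+5,x0-3:x1+3],None,fx=U,fy=U,interpolation=2)
        r=cv2.matchTemplate(S,T,cv2.TM_CCOEFF_NORMED); _,m,_,l=cv2.minMaxLoc(r); out.append((l[0]/U-3,l[1]/U-5,round(m,3)))
    print(n,out)
E
python3 pul.py 5 7 8 9 10
python3 - <<'E'
import pickle
from h import *
s=pickle.load(open("pics/h9.pkl","rb"))[1]["scene"]
print(proj(s,(.524,-.039,.09)),proj(s,(.524,-.039,.085)))
E
```

```text
5 [(0.0, 0.0, 0.933), (0.125, 0.125, 0.897), (0.0, 0.0, 0.769)]
7 [(0.0, 0.0, 0.929), (0.0, 0.0, 0.895), (0.25, -0.25, 0.778)]
8 [(0.0, 0.0, 0.991), (0.0, 0.0, 0.987), (0.0, 0.0, 0.987)]
9 [(-0.25, 1.75, 0.909), (0.25, 1.875, 0.886), (-0.25, 1.75, 0.905)]
10 [(-0.25, 0.5, 0.701), (0.0, 0.5, 0.851), (-2.75, 1.125, 0.569)]
[308.57885647 193.76589103] [308.52549314 195.34578513]
```

The scene view shows that as the grip slackened, the ring tipped coil-up and the pulley came back to about 1.6 mm. So the ring isn't in the groove. I'll re-pinch, lift off, level it by pitching, and then release faster with less push.

```bash
python3 -m crank '{"dr":[[0,0,0],[0,0,0],[0,0,0],[0,0,0],[0,0,0],[0,0,0]],"travel":[[0,0,-0.001],[0,0,-0.001],[0,0,-0.001],[0,0,-0.003],[0,0,-0.006],[0,0,-0.006]],"hand":[0.015,0.008,0.008,0.008,0.008,0.008]}'; python3 look.py 11; python3 pul.py 11
```

```text
clock: 13.42
eef_pos: [0.4778, -0.0362, 0.1139]
tool_rot: [0.035, 0.999, -0.0, 0.0]
ft_force: [0.3, 0.2, -0.4]
grip_width: 0.0092
[ 0.4777 -0.0362  0.1138] [[0.3, 0.2, -0.4], [-0.2, 0.2, -0.9], [0.4, 0.2, -0.8]] [0.01 0.02 0.02] 0.009157451872167285 13.525
11 [(0.0, 0.0, 0.925), (0.0, 0.125, 0.889), (-0.125, 0.0, 0.882)]
```

View pics/s11.png

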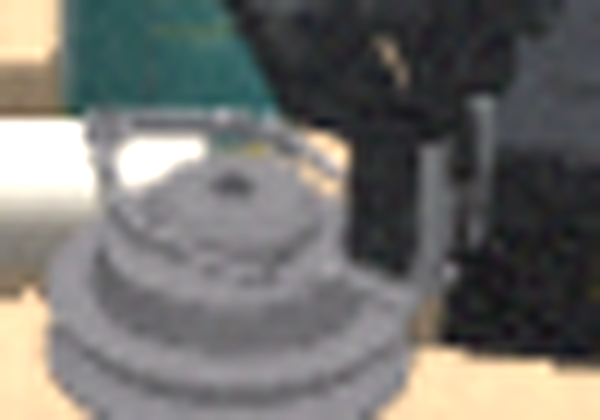

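View pics/w11.png

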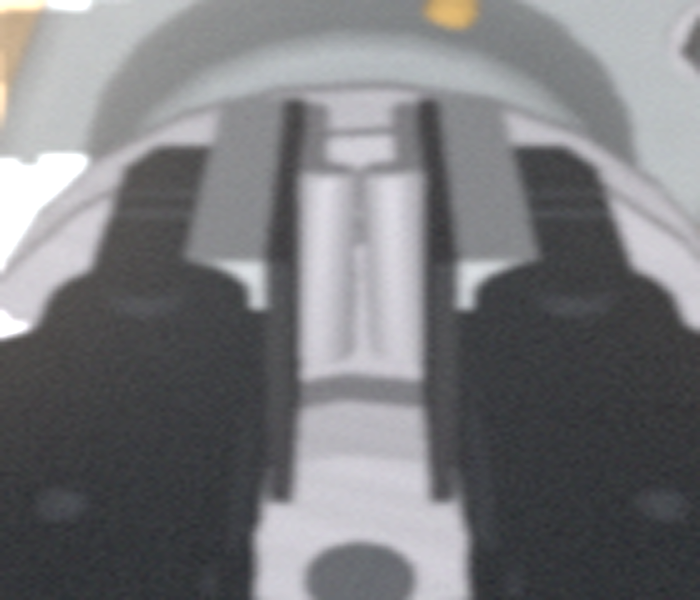

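```bash
python3 -m crank '{"dr":[[0,0.06,0],[0,0.12,0],[0,0.17,0],[0,0.17,0]],"travel":[[0,0,-0.001],[-0.001,0,-0.002],[-0.0015,0,-0.003],[-0.0015,0,-0.003]],"hand":[0.008,0.008,0.008,0.008]}'; python3 look.py 12; python3 pul.py 12
```

```text
clock: 14.02
eef_pos: [0.4798, -0.0363, 0.1161]
tool_rot: [0.035, 0.996, 0.003, -0.085]
ft_force: [-0.2, 0.7, -0.7]
grip_width: 0.0091
[ 0.4792 -0.0362  0.1162] [[-0.2, 0.7, -0.7], [0.1, 0.5, 0.3], [0.9, -0.7, -2.0]] [ 0.03 -0.13 -0.03] 0.008592549958577235 14.125
12 [(0.0, 0.0, 0.935), (0.125, 0.0, 0.93), (0.125, -0.25, 0.867)]
```

View pics/s12.png

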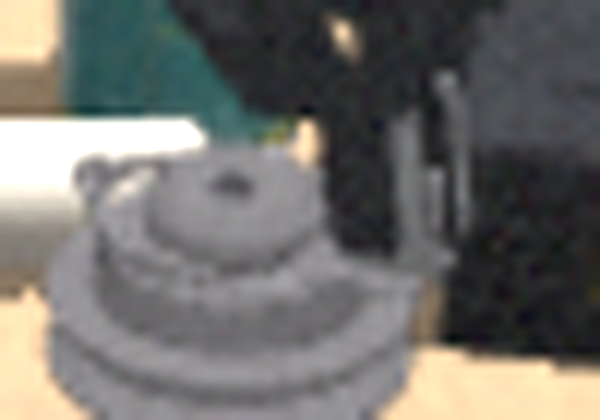

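View pics/w12.png

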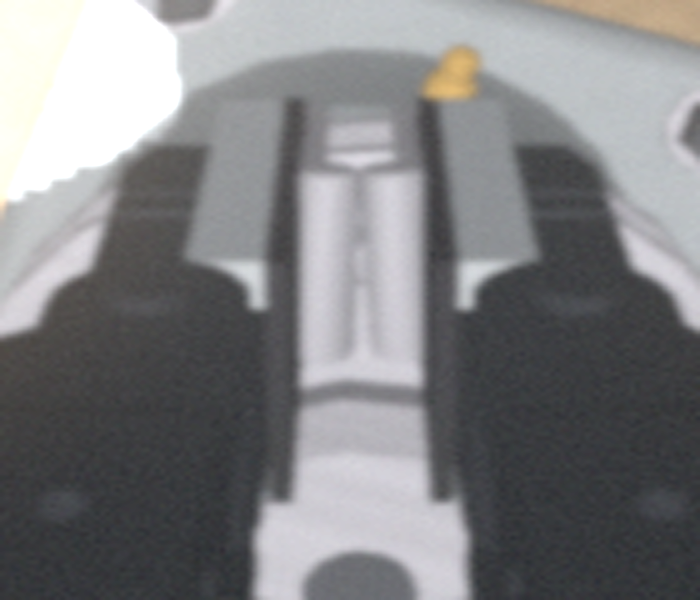

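```bash
python3 - <<'E'
from h import *; import pickle
rows=[]
for n in (7,8,9,12):
    s=pickle.load(open(f"pics/h{n}.pkl","rb"))[1]["scene"]["color"][:,:,::-1]
    rows.append(cv2.resize(s[176:200,292:332],None,fx=10,fy=10,interpolation=2))
cv2.imwrite("pics/cmp.png",np.clip(np.vstack([np.hstack(rows[:2]),np.hstack(rows[2:])])*1.4,0,255).astype(np.uint8))
E
```

```text
(no output)
```

View pics/cmp.png

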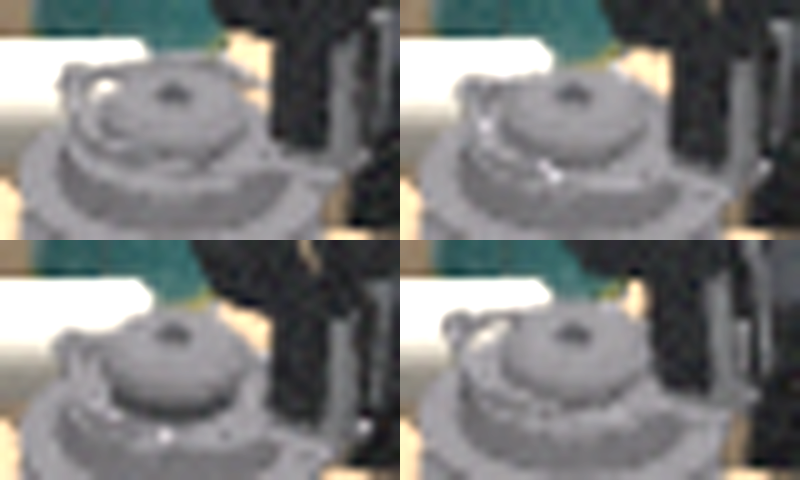

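```bash
python3 -m crank '{"dr":[[0,0,0],[0,0,0],[0,0,0]],"travel":[[0.002,0,0.0003],[0.0035,0,0.0006],[0.0035,0,0.0006]],"hand":[0.008,0.008,0.008]}'; python3 look.py 13; python3 pul.py 13;  python3 - <<'E'
from h import *; import pickle
rows=[]
for n in (8,13):
    s=pickle.load(open(f"pics/h{n}.pkl","rb"))[1]["scene"]["color"][:,:,::-1]
    rows.append(cv2.resize(s[176:200,292:332],None,fx=10,fy=10,interpolation=2))
cv2.imwrite("pics/cmp2.png",np.clip(np.hstack(rows)*1.4,0,255).astype(np.uint8))
E
```

```text
clock: 14.5
eef_pos: [0.4752, -0.0359, 0.1169]
tool_rot: [0.035, 0.996, 0.003, -0.085]
ft_force: [-0.2, -0.8, -0.3]
grip_width: 0.009
[ 0.4753 -0.036   0.1169] [[-0.2, -0.8, -0.3], [0.5, -0.5, -1.1], [-0.9, -0.5, -0.2]] [-0.01 -0.15 -0.02] 0.008821716237961344 14.6
13 [(0.0, 0.0, 0.919), (0.125, 0.0, 0.912), (0.375, -0.375, 0.859)]
```

View pics/cmp2.png

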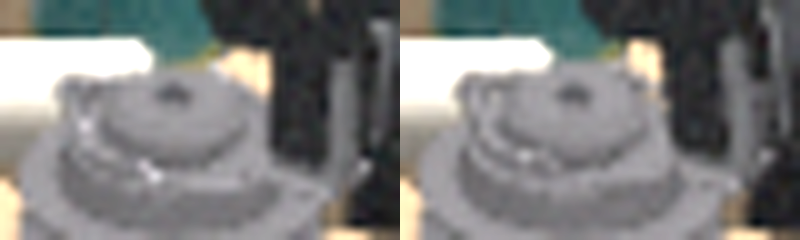

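View pics/w13.png

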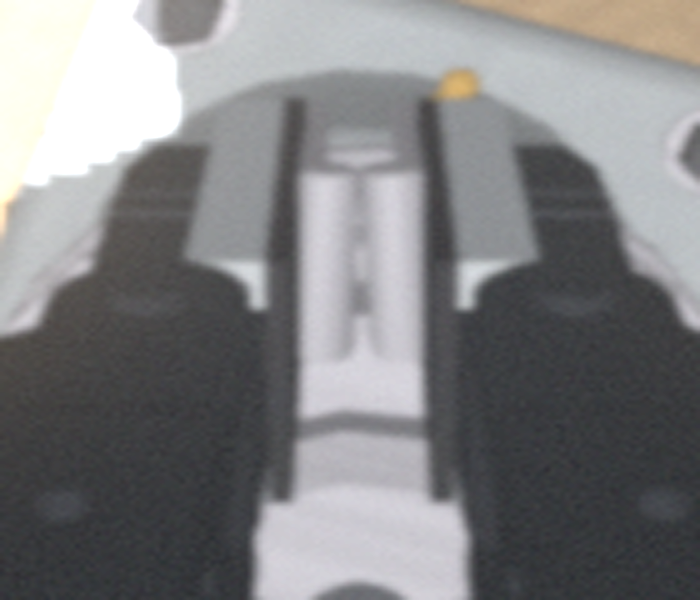

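```bash
cat > f.py <<'E'
from workcell import bot,eyes
import numpy as np
F=[];T=[]
for i in range(4):
    o=bot.get_obs();F.append(o['ft_force']);T.append(o['ft_torque']);eyes.camera('wrist')
print(np.mean(F,0).round(2),np.mean(T,0).round(3),o['eef_pos'].round(4),o['grip_width'].round(4))
E
python3 -m crank '{"dr":[[0,0,0],[0,0,0]],"travel":[[-0.0003,0,0.002],[-0.0003,0,0.002]],"hand":[0.008,0.008]}'|head -1; python3 f.py
python3 -m crank '{"dr":[[0,0,0],[0,0,0]],"travel":[[-0.0002,0,0.001],[-0.0002,0,0.001]],"hand":[0.008,0.008]}'|head -1; python3 f.py
python3 -m crank '{"dr":[[0,0,0],[0,0,0]],"travel":[[-0.0002,0,0.001],[-0.0002,0,0.001]],"hand":[0.008,0.008]}'|head -1; python3 f.py
```

```text
clock: 14.85
clock: 15.3
clock: 15.75Traceback (most recent call last):
  File "f.py", line 6, in <module>
    print(np.mean(F,0).round(2),np.mean(T,0).round(3),o['eef_pos'].round(4),o['grip_width'].round(4))
                                                                            ^^^^^^^^^^^^^^^^^^^^^
AttributeError: 'float' object has no attribute 'round'
Traceback (most recent call last):
  File "f.py", line 6, in <module>
    print(np.mean(F,0).round(2),np.mean(T,0).round(3),o['eef_pos'].round(4),o['grip_width'].round(4))
                                                                            ^^^^^^^^^^^^^^^^^^^^^
AttributeError: 'float' object has no attribute 'round'
Traceback (most recent call last):
  File "f.py", line 6, in <module>
    print(np.mean(F,0).round(2),np.mean(T,0).round(3),o['eef_pos'].round(4),o['grip_width'].round(4))
                                                                            ^^^^^^^^^^^^^^^^^^^^^
AttributeError: 'float' object has no attribute 'round'
```

```bash
sed -i "s/o\['grip_width'\].round(4)/o['grip_width']/" f.py; python3 f.py
```

```text
[-0.35  0.17  2.59] [-0.007 -0.156  0.03 ] [ 0.4756 -0.036   0.1127] 0.009048832497350801
```

```bash
python3 -m crank '{"dr":[[0,0.015,0],[0,0.035,0],[0,0.035,0],[0,0.035,0]],"travel":[[0,0,0],[-0.0001,0,0.0005],[-0.0002,0,0.0013],[-0.0002,0,0.0013]],"hand":[0.008,0.008,0.008,0.008]}'; python3 f.py;python3 look.py 14; python3 pul.py 14
```

```text
clock: 16.65
eef_pos: [0.4758, -0.036, 0.1113]
tool_rot: [0.035, 0.994, 0.004, -0.102]
ft_force: [-1.6, 0.5, 4.2]
grip_width: 0.0092
[-0.3   0.24  4.11] [-0.005 -0.337 -0.009] [ 0.4758 -0.036   0.1115] 0.009047784015955258
[ 0.4758 -0.036   0.1115] [[0.3, -0.4, 3.7], [1.3, -0.3, 3.8], [0.7, -0.2, 5.5]] [-0.08 -0.45 -0.04] 0.008987201869524349 16.95
14 [(-0.125, 1.0, 0.949), (0.0, 1.125, 0.909), (0.0, 1.0, 0.938)]
```

View pics/s14.png

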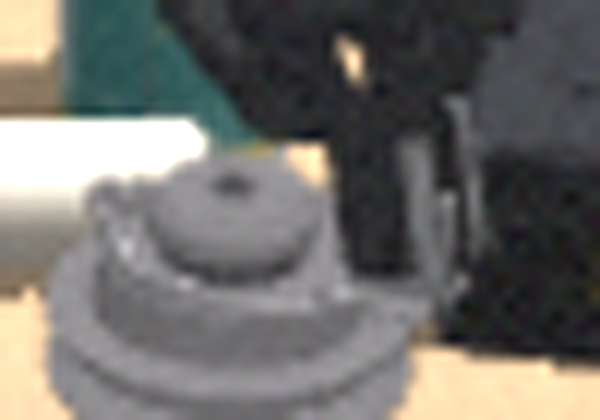

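```bash
python3 -m crank '{"dr":[[0,0.01,0],[0,0.01,0],[0,0.01,0],[0,0.01,0],[0,0.01,0]],"travel":[[-0.0001,0,0.0006],[-0.0001,0,0.0008],[-0.0001,0,0.0008],[-0.0001,0,0.001],[-0.0002,0,0.0014]],"hand":[0.008,0.008,0.008,0.03,0.034]}'; python3 look.py 15; python3 pul.py 15
```

```text
clock: 17.58
eef_pos: [0.4752, -0.036, 0.1094]
tool_rot: [0.035, 0.994, 0.004, -0.108]
ft_force: [0.9, -0.5, 0.7]
grip_width: 0.0341
[ 0.4752 -0.036   0.1094] [[0.9, -0.5, 0.7], [0.9, -0.8, 1.4], [1.8, -0.2, 0.4]] [-0.06 -0.31  0.08] 0.034005788614793295 17.675
15 [(-0.25, 0.25, 0.673), (-0.125, 0.125, 0.859), (-3.0, 0.875, 0.474)]
```

View pics/s15.png

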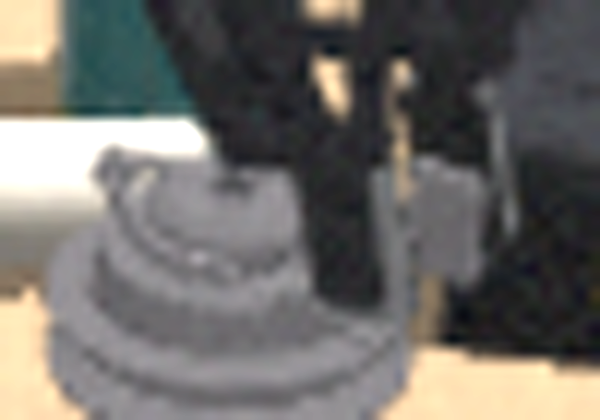

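View pics/w15.png

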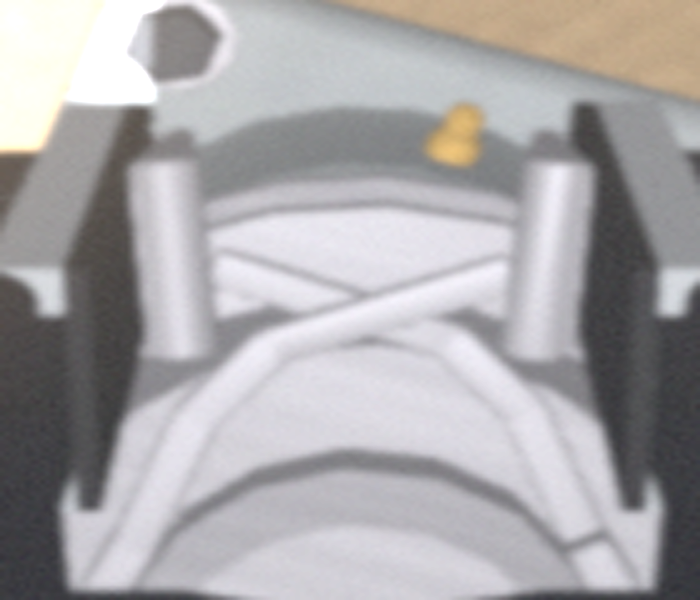

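The ring tipped up again, and the pulley is back near 0. The likely cause is that my grip sits about 4 mm above the feet: TCP was 9 mm above the underside, and foot tops are at 4.6 mm. So the ring slid up the pads as they slackened. I'll take it back to the table and re-grip it level and lower.

```bash
python3 -m crank '{"dr":[[0,0,0],[0,0,0],[0,0,0],[0,0,0],[0,0,0],[0,0,0],[0,0,0]],"travel":[[0.0002,0,-0.001],[0.0004,0,-0.002],[0.0004,0,-0.002],[0.001,0,-0.006],[0.003,0,-0.014],[0.006,0,-0.028],[0.0085,0,-0.04]],"hand":[0.015,0.008,0.008,0.008,0.008,0.008,0.008]}'; python3 -c "
from workcell import eyes;import cv2
c=eyes.camera('scene')['color'][150:230,250:370,::-1];cv2.imwrite('pics/s16.png',cv2.resize(c,None,fx=6,fy=6,interpolation=2))"
```

```text
clock: 18.55
eef_pos: [0.476, -0.036, 0.1522]
tool_rot: [0.035, 0.994, 0.004, -0.107]
ft_force: [-0.1, -0.1, -0.7]
grip_width: 0.0089
```

View pics/s16.png

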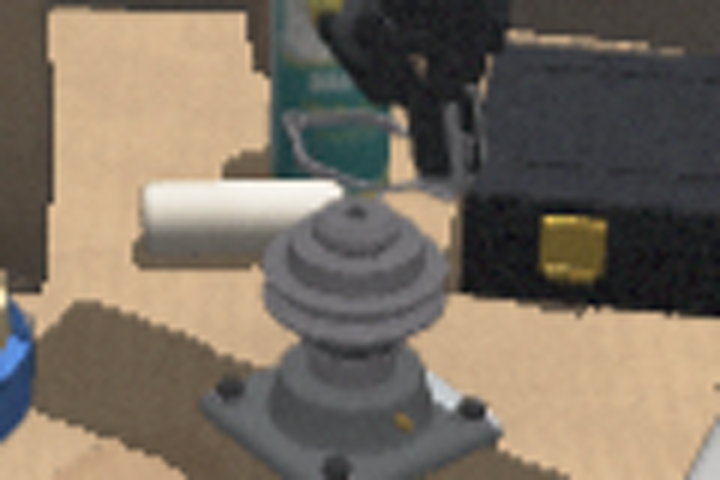

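```bash
python3 -m crank '{"dr":[[0,0,0],[0,0,0],[0,0,0],[0,0,0],[0,0,0],[0,0,0],[0,0,0],[0,0,0],[0,0,0],[0,0,0]],"travel":[[0,0.03,0],[0,0.085,0],[0,0.14,0],[0,0.195,0],[-0.003,0.235,0.014],[-0.009,0.25,0.04],[-0.017,0.251,0.08],[-0.025,0.251,0.115],[-0.029,0.251,0.133],[-0.029,0.251,0.133]],"hand":[0.008,0.008,0.008,0.008,0.008,0.008,0.008,0.008,0.008,0.008]}'; python3 f.py
```

```text
clock: 19.85
eef_pos: [0.4918, 0.214, 0.0135]
tool_rot: [0.035, 0.993, 0.003, -0.109]
ft_force: [-0.8, -0.3, -0.5]
grip_width: 0.0092
[ 0.31  0.06 -0.44] [ 0.006 -0.228 -0.01 ] [0.494  0.2148 0.0159] 0.009149525118358443
```

```bash
python3 -m crank '{"dr":[[0,0,0],[0,0,0],[0,0,0],[0,0,0],[0,0,0],[0,-0.1,0],[0,-0.215,0],[0,-0.215,0]],"travel":[[-0.0006,0,0.003],[-0.0006,0,0.003],[-0.0006,0,0.003],[-0.0006,0,0.003],[-0.0006,0,0.003],[0.008,0,-0.04],[0.017,0,-0.08],[0.017,0,-0.08]],"hand":[0.008,0.03,0.05,0.078,0.078,0.078,0.078,0.078]}'
python3 - <<'E'
from workcell import bot,eyes
from h import *
import pickle
o=bot.get_obs();c=eyes.camera("wrist");pickle.dump((o,c),open("pics/w17.pkl","wb"));cv2.imwrite("pics/w17.png",c["color"][:,:,::-1]);print(o["eef_pos"],o["tool_rot"],o["clock"])
E
```

```text
clock: 21.05
eef_pos: [0.4946, 0.2157, 0.1006]
tool_rot: [0.034, 0.999, 0.002, 0.004]
ft_force: [-0.0, 0.2, -0.0]
grip_width: 0.0781
[0.4945534  0.21566476 0.10060952] [0.03421698 0.99940641 0.00174513 0.00360253] 21.05
```

View pics/w17.png

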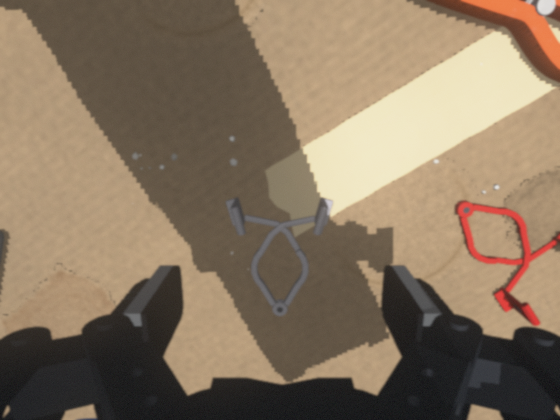

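```bash
python3 - <<'E'
from h import *; import pickle
o,c=pickle.load(open("pics/w17.pkl","rb")); im=c["color"][:,:,::-1]
a=cv2.resize(im[190:320,220:340],None,fx=5,fy=4.5,interpolation=2)
cv2.imwrite("pics/z17.png",np.clip(a*1.6,0,255).astype(np.uint8))
E
```

```text
(no output)
```

View pics/z17.png

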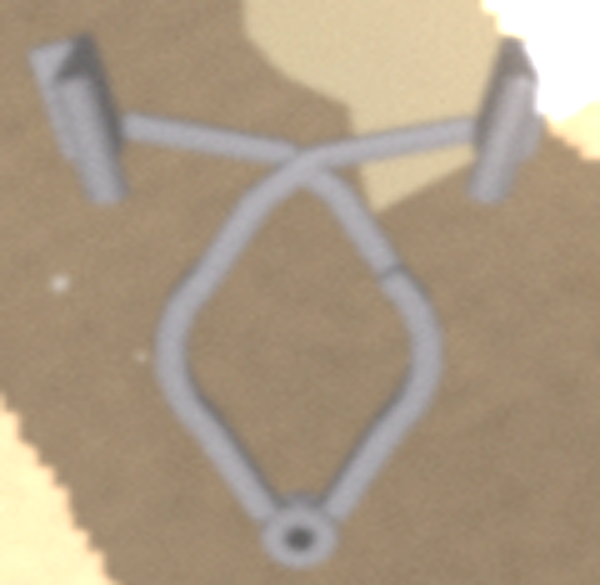

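```bash
python3 - <<'E'
from h import *; import pickle
o,c=pickle.load(open("pics/w17.pkl","rb"))
Rt=Ro.from_quat(o["tool_rot"]).as_matrix()
P=lambda x,y,z:((plane(c,(220+x/5,190+y/4.5),z,o)-o["eef_pos"])@Rt).round(4)
L,R,C=P(92,140,.027),P(505,138,.027),P(299,538,.005); print(L,R,C,(L+R)/2-C)
print("tool z axis",Rt[:,2])
E
```

```text
[ 0.0005 -0.0257  0.0735] [0.0007 0.0243 0.0737] [-0.073  -0.0009  0.0961] [ 0.0736  0.0002 -0.0225]
tool z axis [ 0.00732021  0.00324166 -0.99996795]
```

```bash
python3 -m crank '{"dr":[[0,0,0],[0,0,0],[0,0,0],[0,0,0],[0,0,0]],"travel":[[0.0015,-0.0007,0.04],[0.0015,-0.0007,0.075],[0.0015,-0.0007,0.092],[0.0015,-0.0007,0.097],[0.0015,-0.0007,0.097]],"hand":[0.074,0.068,0.064,0.06,0.06]}'; python3 f.py
```

```text
clock: 21.72
eef_pos: [0.4912, 0.2139, -0.0005]
tool_rot: [0.035, 0.999, 0.0, -0.001]
ft_force: [-2.9, 0.9, 7.7]
grip_width: 0.0594
[-3.16  0.46  7.76] [ 0.049  0.694 -0.035] [ 0.4913  0.2139 -0.0005] 0.06023224178023183
```

```bash
python3 -m crank '{"dr":[[0,0,0],[0,0,0],[0,0,0],[0,0,0],[0,0,0],[0,0,0],[0,0,0],[0,0,0]],"travel":[[0,0,-0.0015],[0,0,-0.002],[0,0,-0.0035],[0,0,-0.0048],[0,0,-0.0056],[0,0,-0.006],[0,0,-0.006],[0,0,-0.006]],"hand":[0.06,0.053,0.045,0.035,0.025,0.015,0.008,0.008]}'; python3 f.py
python3 - <<'E'
from workcell import bot,eyes
from h import *
import pickle
o=bot.get_obs();c=eyes.camera("wrist");pickle.dump((o,c),open("pics/w18.pkl","wb"))
cv2.imwrite("pics/w18.png",np.clip(cv2.resize(c["color"][230:380,210:350,::-1],None,fx=5,fy=4,interpolation=2)*1.5,0,255).astype(np.uint8))
c=eyes.camera("scene");cv2.imwrite("pics/s18.png",cv2.resize(c["color"][220:310,200:320,::-1],None,fx=6,fy=6,interpolation=2))
E
```

```text
clock: 22.92
eef_pos: [0.4919, 0.2139, 0.0055]
tool_rot: [0.035, 0.999, 0.0, -0.0]
ft_force: [-0.1, 0.0, 0.5]
grip_width: 0.0092
[-0.37  0.4   0.8 ] [0.067 0.114 0.015] [0.4919 0.2139 0.0055] 0.009068435398693581
```

View pics/s18.png

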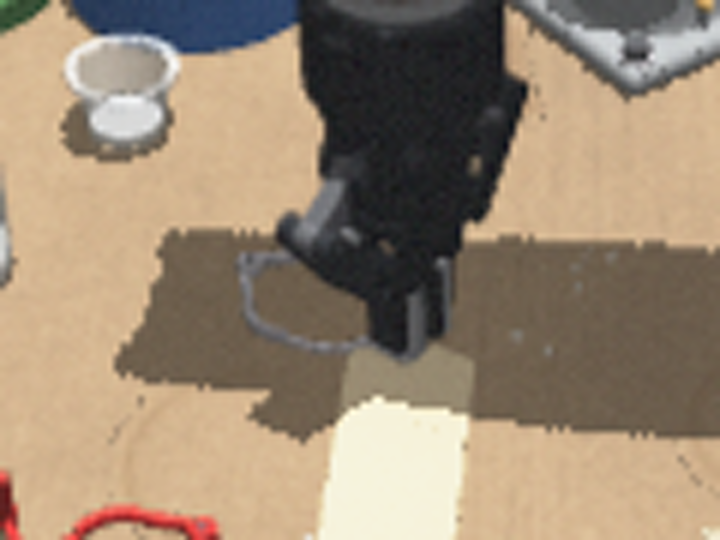

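View pics/w18.png

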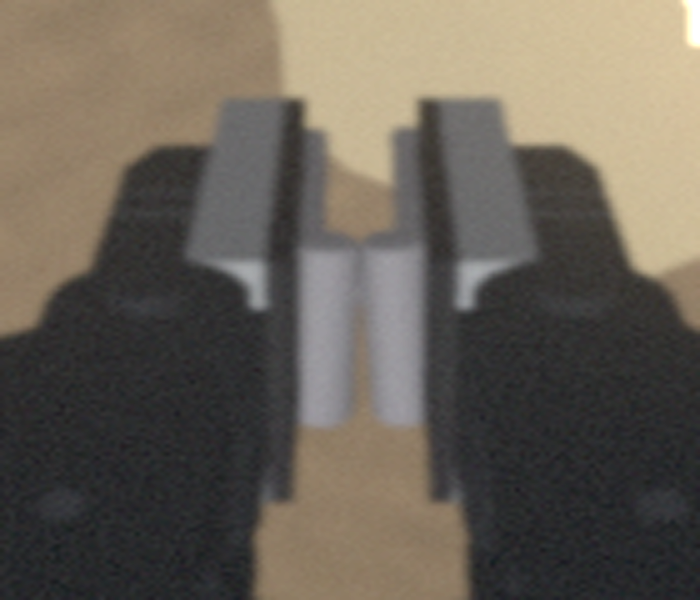

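```bash
python3 -m crank '{"dr":[[0,0,0],[0,0,0],[0,0,0],[0,0,0],[0,0,0]],"travel":[[0,0,0.0005],[0,0,0.0005],[0,0,0],[-0.003,0,0],[-0.0055,0,0]],"hand":[0.03,0.05,0.064,0.066,0.066]}'; python3 - <<'E'
from workcell import bot,eyes
from h import *
import pickle
o=bot.get_obs();c=eyes.camera("wrist");pickle.dump((o,c),open("pics/w19.pkl","wb"));print(o["eef_pos"])
cv2.imwrite("pics/w19.png",np.clip(cv2.resize(c["color"][240:360,180:380,::-1],None,fx=4,fy=4,interpolation=2)*1.6,0,255).astype(np.uint8))
Rt=Ro.from_quat(o["tool_rot"]).as_matrix()
for v in(258,270,280,290,300,310,320,335): print(v,((plane(c,(282,v),.027,o)-o["eef_pos"])@Rt).round(4))
E
```

```text
clock: 23.85
eef_pos: [0.498, 0.2135, 0.0057]
tool_rot: [0.035, 0.999, 0.0, 0.0]
ft_force: [0.1, 0.1, -0.0]
grip_width: 0.0664
[0.49796593 0.21348899 0.00567003]
258 [ 0.0168  0.0006 -0.0213]
270 [ 0.0122  0.0006 -0.0213]
280 [ 0.0083  0.0006 -0.0213]
290 [ 0.0044  0.0006 -0.0213]
300 [ 0.0004  0.0006 -0.0213]
310 [-0.0036  0.0006 -0.0213]
320 [-0.0077  0.0006 -0.0213]
335 [-0.014   0.0006 -0.0213]
```

View pics/w19.png

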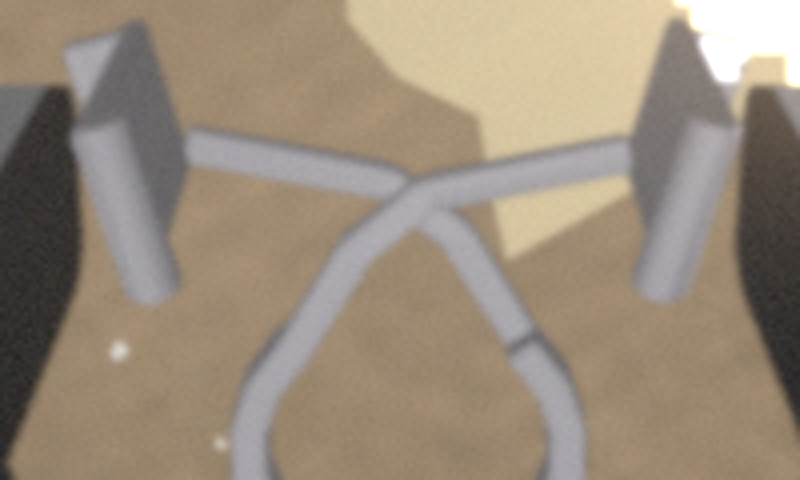

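```bash
python3 -m crank '{"dr":[[0,0,0],[0,0,0],[0,0,0],[0,0,0],[0,0,0],[0,0,0],[0,0,0],[0,0,0],[0,0,0]],"travel":[[0,0,0.003],[0,0,0.0042],[0,0,0.0038],[0,0,0.0025],[0,0,0.0012],[0,0,0.0004],[0,0,0],[0,0,0],[0,0,0]],"hand":[0.064,0.06,0.053,0.045,0.035,0.025,0.015,0.008,0.008]}'; python3 - <<'E'
from workcell import bot,eyes
from h import *
import pickle
o=bot.get_obs();c=eyes.camera("wrist");pickle.dump((o,c),open("pics/w20.pkl","wb"));print(o["eef_pos"],o["ft_force"])
cv2.imwrite("pics/w20.png",np.clip(cv2.resize(c["color"][230:380,210:350,::-1],None,fx=5,fy=4,interpolation=2)*1.5,0,255).astype(np.uint8))
E
```

```text
clock: 25.02
eef_pos: [0.4975, 0.2135, 0.0057]
tool_rot: [0.035, 0.999, 0.0, 0.0]
ft_force: [-1.1, 0.8, 3.6]
grip_width: 0.0089
[0.49748371 0.21346177 0.00570014] [-1.08306823  0.82978279  3.64381559]
```

View pics/w20.png

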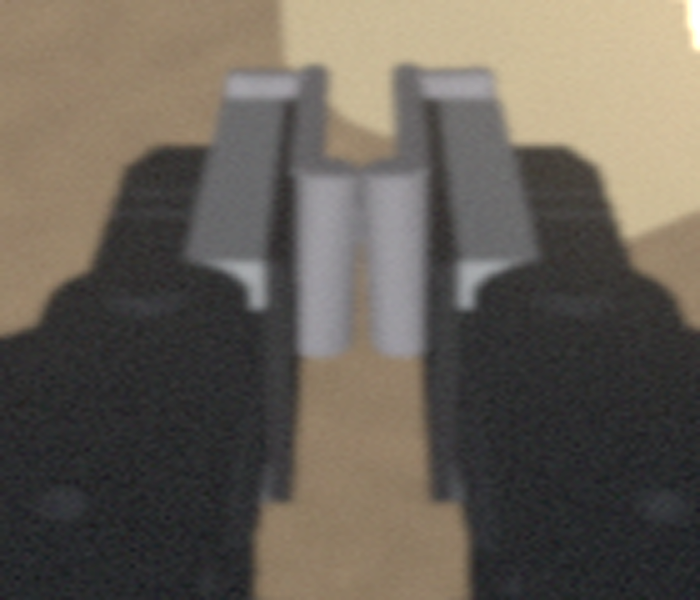

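```bash
python3 -m crank '{"dr":[[0,0,0],[0,0,0],[0,0,0],[0,0,0],[0,0,0],[0,0,0],[0,0,0],[0,0,0],[0,0,0],[0,0,0]],"travel":[[0,0,-0.03],[0,-0.005,-0.08],[0,-0.04,-0.125],[0,-0.095,-0.135],[0,-0.15,-0.135],[0,-0.2,-0.135],[0,-0.235,-0.135],[0,-0.25,-0.135],[0,-0.25,-0.135],[0,-0.25,-0.135]],"hand":[0.008,0.008,0.008,0.008,0.008,0.008,0.008,0.008,0.008,0.008]}'; python3 look.py 21
```

```text
clock: 26.32
eef_pos: [0.4801, -0.035, 0.1403]
tool_rot: [0.034, 0.999, 0.0, -0.0]
ft_force: [0.3, 0.2, -0.4]
grip_width: 0.009
[ 0.4802 -0.0348  0.1403] [[0.3, 0.2, -0.4], [-1.1, 0.2, -1.0], [-0.2, 0.5, -1.4]] [ 0.    0.01 -0.03] 0.008540615996356162 26.425
```

View pics/w21.png

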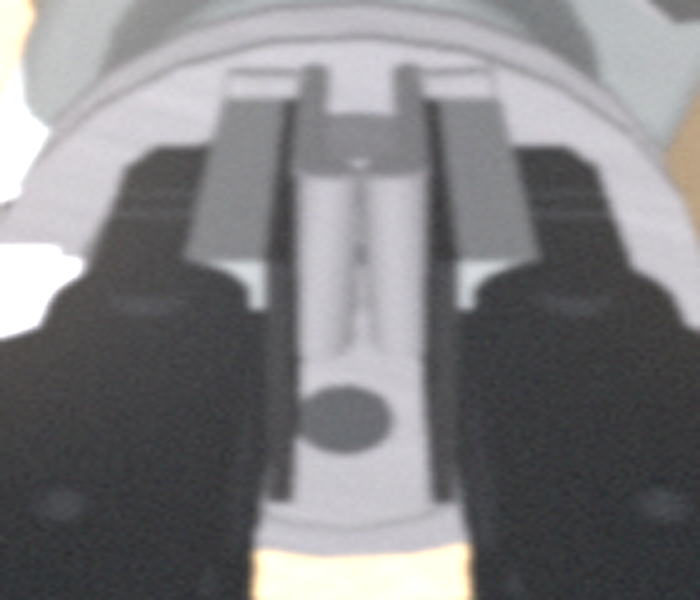

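View pics/s21.png

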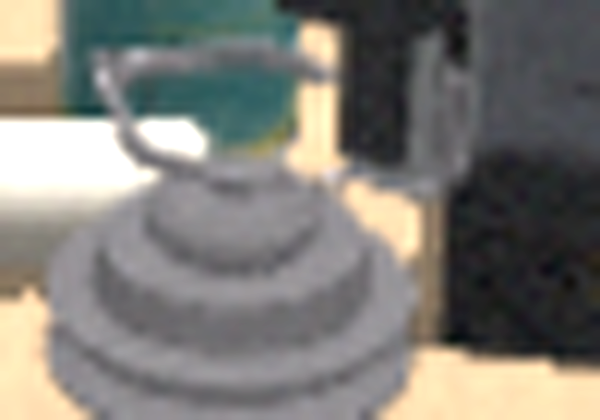

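```bash
python3 -m crank '{"dr":[[0,0,0],[0,0,0],[0,0,0],[0,0,0],[0,0,0],[0,0,0]],"travel":[[0,-0.0014,0.006],[0,-0.0014,0.014],[0,-0.0014,0.018],[0,-0.0014,0.02],[0,-0.0014,0.022],[0,-0.0014,0.022]],"hand":[0.008,0.008,0.008,0.008,0.008,0.008]}'; python3 look.py 22
```

```text
clock: 27.18
eef_pos: [0.4799, -0.0374, 0.1184]
tool_rot: [0.035, 0.999, 0.0, -0.0]
ft_force: [-0.6, 0.6, -1.0]
grip_width: 0.0091
[ 0.48   -0.0374  0.1186] [[-0.6, 0.6, -1.0], [-0.0, -0.5, -1.1], [0.0, 0.0, 0.3]] [-0.07  0.07  0.02] 0.009202592763356311 27.275
```

View pics/w22.png

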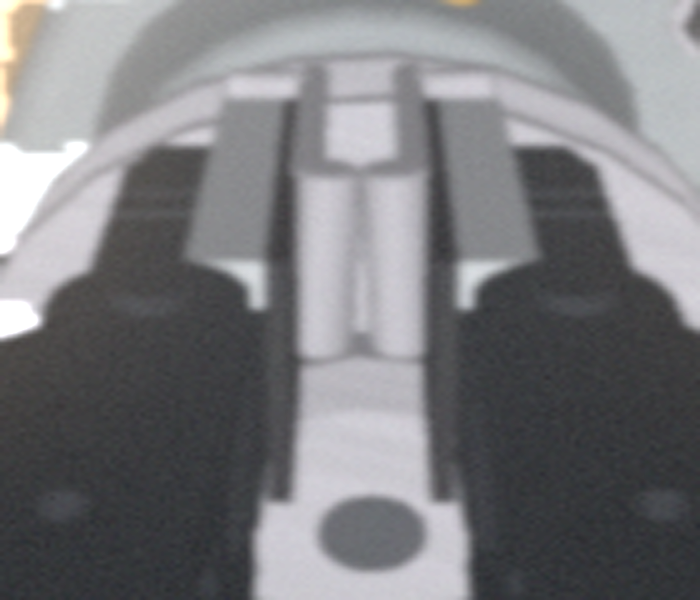

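View pics/s22.png

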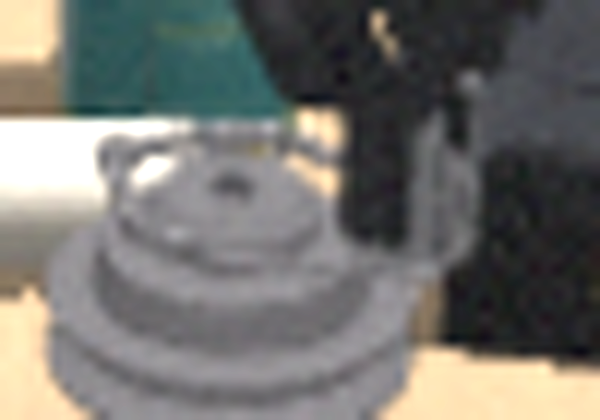

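```bash
python3 -m crank '{"dr":[[0,0,0],[0,0,0],[0,0,0],[0,0,0]],"travel":[[0,0.0009,0.002],[0,0.0009,0.004],[0,0.0009,0.005],[0,0.0009,0.005]],"hand":[0.008,0.008,0.008,0.008]}'; python3 f.py
python3 -m crank '{"dr":[[0,0.02,0],[0,0.04,0],[0,0.04,0]],"travel":[[0,0,0],[-0.0002,0,0],[-0.0002,0,0]],"hand":[0.008,0.008,0.008]}'; python3 f.py
```

```text
clock: 27.78
eef_pos: [0.4799, -0.0365, 0.1133]
tool_rot: [0.035, 0.999, 0.0, -0.0]
ft_force: [-0.7, -0.5, -1.3]
grip_width: 0.009
[-0.21  0.03 -0.84] [-0.011  0.031  0.016] [ 0.48   -0.0365  0.1135] 0.008819083234527795
clock: 28.35
eef_pos: [0.4808, -0.0365, 0.1134]
tool_rot: [0.035, 0.999, 0.001, -0.02]
ft_force: [-0.4, -0.3, -1.2]
grip_width: 0.0089
[-0.34  0.1  -1.18] [-0.018 -0.038 -0.017] [ 0.4802 -0.0365  0.1133] 0.009307169853661836
```

```bash
python3 -m crank '{"dr":[[0,0,0],[0,0,0],[0,0,0]],"travel":[[-0.0001,0,0.0015],[-0.0001,0,0.003],[-0.0001,0,0.003]],"hand":[0.008,0.008,0.008]}'; python3 f.py
python3 -m crank '{"dr":[[0,0,0],[0,0,0],[0,0,0]],"travel":[[0,0,0.001],[-0.0001,0,0.002],[-0.0001,0,0.002]],"hand":[0.008,0.008,0.008]}'; python3 look.py 23; python3 pul.py 23
```

```text
clock: 28.92
eef_pos: [0.4804, -0.0365, 0.1108]
tool_rot: [0.035, 0.999, 0.001, -0.02]
ft_force: [-0.4, 0.2, 3.0]
grip_width: 0.0089
[-0.96  0.14  2.31] [ 0.002 -0.021  0.003] [ 0.4803 -0.0365  0.1107] 0.009198407052317325
clock: 29.5
eef_pos: [0.4803, -0.0365, 0.1085]
tool_rot: [0.035, 0.999, 0.001, -0.02]
ft_force: [-1.1, 0.1, 3.2]
grip_width: 0.0091
[ 0.4803 -0.0365  0.1086] [[-1.1, 0.1, 3.2], [-1.3, -0.2, 2.5], [-1.4, -0.9, 4.4]] [-0.03 -0.07 -0.02] 0.009023807214855024 29.6
23 [(-0.125, 1.0, 0.941), (0.125, 1.125, 0.914), (-0.375, 1.125, 0.912)]
```

View pics/s23.png

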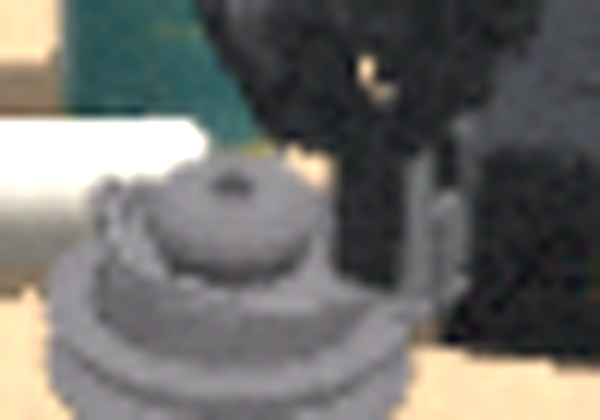

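```bash
python3 -m crank '{"dr":[[0,0,0],[0,0,0],[0,0,0],[0,0,0]],"travel":[[0,0,0.001],[-0.0001,0,0.002],[-0.0001,0,0.0023],[-0.0001,0,0.0023]],"hand":[0.008,0.008,0.008,0.008]}'; python3 f.py; python3 look.py 24; python3 pul.py 24
```

```text
clock: 30.1
eef_pos: [0.4802, -0.0365, 0.1064]
tool_rot: [0.035, 0.999, 0.001, -0.02]
ft_force: [-1.9, -0.2, 6.1]
grip_width: 0.0092
[-1.95  0.04  6.17] [0.018 0.026 0.01 ] [ 0.4803 -0.0365  0.1064] 0.009366878527299666
[ 0.4803 -0.0365  0.1064] [[-2.6, 0.2, 5.3], [-1.8, 0.3, 6.1], [-1.4, 0.7, 6.8]] [ 0.   -0.01 -0.  ] 0.009135278535732929 30.4
24 [(-0.25, 1.625, 0.902), (0.25, 1.875, 0.883), (-0.625, 1.875, 0.864)]
```

View pics/s24.png

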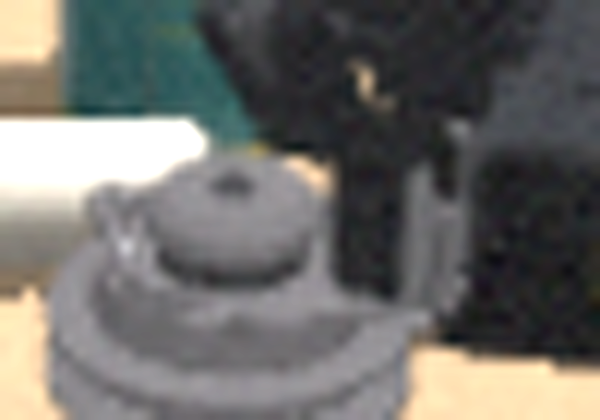

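```bash
python3 -m crank '{"dr":[[0,0,0],[0,0,0]],"travel":[[-0.0001,0,0.0008],[-0.0001,0,0.0014]],"hand":[0.034,0.036]}'; python3 look.py 25; python3 pul.py 25
```

```text
clock: 30.65
eef_pos: [0.4808, -0.0364, 0.1048]
tool_rot: [0.035, 0.999, 0.001, -0.019]
ft_force: [1.2, 0.7, 4.2]
grip_width: 0.036
[ 0.4808 -0.0364  0.1047] [[1.2, 0.7, 4.2], [0.9, -0.0, 3.5], [1.3, 0.1, 3.3]] [ 0.19 -0.36  0.04] 0.0359207213531675 30.75
25 [(-0.125, 1.125, 0.66), (0.125, 1.125, 0.878), (-0.5, 1.125, 0.355)]
```

View pics/s25.png

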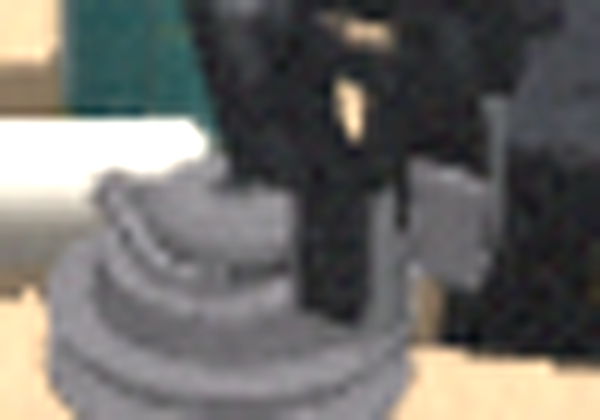

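View pics/w25.png

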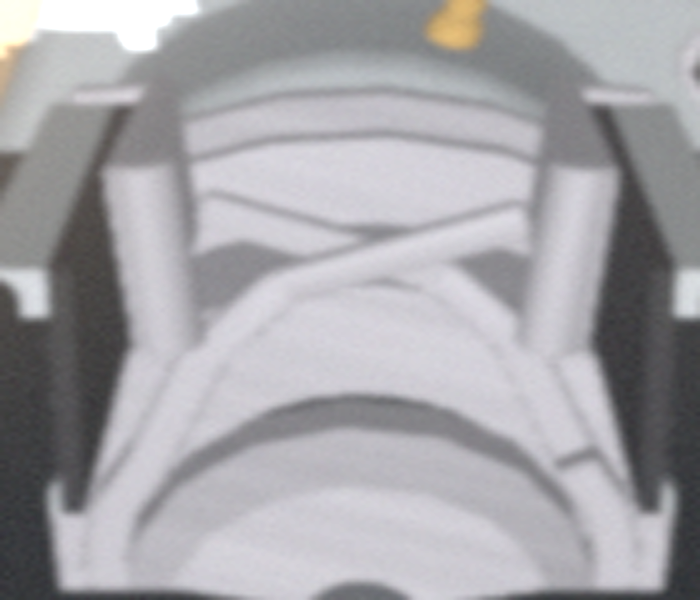

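The pulley is at about 3.5 mm with the coil at the matching height, so the ring is level in the groove band. I'll keep opening while keeping the push up.

```bash
python3 -m crank '{"dr":[[0,0,0],[0,0,0]],"travel":[[0,0,0.0009],[-0.0001,0,0.0014]],"hand":[0.042,0.045]}'; python3 look.py 26; python3 pul.py 26
```

```text
clock: 31.0
eef_pos: [0.4805, -0.0365, 0.1033]
tool_rot: [0.035, 0.999, 0.001, -0.02]
ft_force: [1.6, 1.2, 5.2]
grip_width: 0.0449
[ 0.4805 -0.0365  0.1033] [[1.6, 1.2, 5.2], [1.5, 1.1, 4.5], [1.7, 0.0, 3.8]] [ 0.11 -0.32  0.01] 0.04470967839375184 31.1
26 [(-0.125, 1.125, 0.634), (0.125, 1.125, 0.878), (-0.5, 1.125, 0.311)]
```

View pics/s26.png

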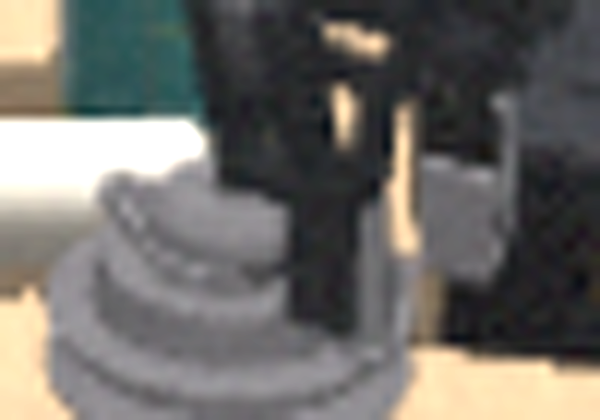

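View pics/w26.png

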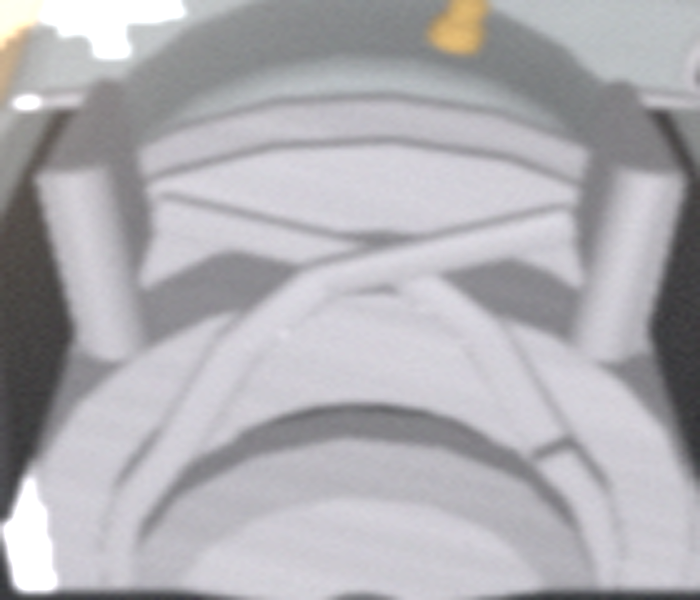

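```bash
python3 -m crank '{"dr":[[0,0,0],[0,0,0]],"travel":[[0,0,0.0008],[-0.0001,0,0.0012]],"hand":[0.05,0.054]}'; python3 look.py 27; python3 pul.py 27
```

```text
clock: 31.35
eef_pos: [0.4805, -0.0366, 0.1022]
tool_rot: [0.035, 0.999, 0.001, -0.02]
ft_force: [1.9, -0.6, 3.3]
grip_width: 0.0542
[ 0.4804 -0.0367  0.1022] [[1.9, -0.6, 3.3], [2.8, 0.4, 4.4], [2.1, -0.1, 3.3]] [-0.07 -0.53  0.03] 0.054339624461155304 31.45
27 [(-0.125, 1.125, 0.597), (0.0, 1.125, 0.869), (2.5, 0.0, 0.272)]
```

View pics/s27.png

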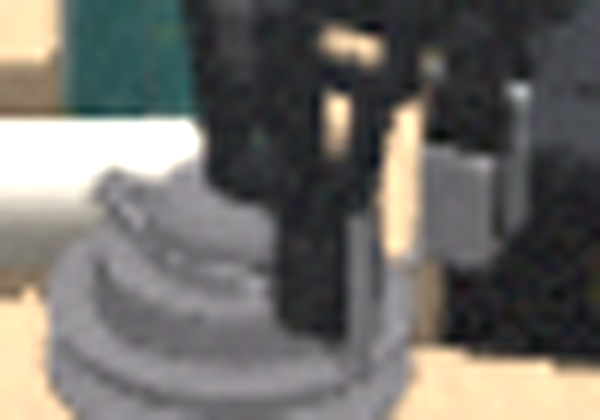

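View pics/w27.png

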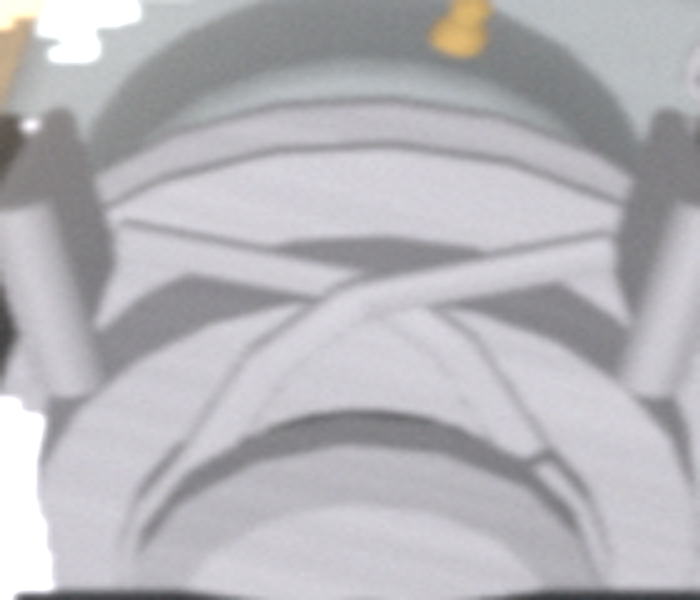

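The wrist view shows the arms tucked under the spindle's edge, so the ring is contracted in the groove. I'll open fully and back off.

```bash
python3 -m crank '{"dr":[[0,0,0],[0,0,0],[0,0,0],[0,0,0],[0,0,0],[0,0,0],[0,0,0]],"travel":[[0,0,0],[0,0,-0.002],[0,0,-0.006],[0,0,-0.02],[0,0,-0.05],[0,0,-0.09],[0,0,-0.09]],"hand":[0.062,0.07,0.078,0.08,0.08,0.08,0.08]}'; python3 look.py 28; python3 pul.py 28; python3 - <<'E'
import pickle
from h import *
w=pickle.load(open("pics/h28.pkl","rb"))[1]["wrist"]["color"]
cv2.imwrite("pics/w28f.png",np.ascontiguousarray(w[:,:,::-1]))
E
```

```text
clock: 32.33
eef_pos: [0.4866, -0.037, 0.1964]
tool_rot: [0.035, 0.999, 0.001, -0.016]
ft_force: [0.3, 0.3, -0.5]
grip_width: 0.0797
[ 0.4853 -0.0369  0.1944] [[0.3, 0.3, -0.5], [0.2, 0.8, -0.5], [-0.2, 0.2, -0.7]] [ 0.02 -0.03  0.04] 0.08005388392327184 32.425
28 [(-0.25, 0.75, 0.78), (0.125, 0.875, 0.853), (-3.0, 1.0, 0.551)]
```

View pics/s28.png

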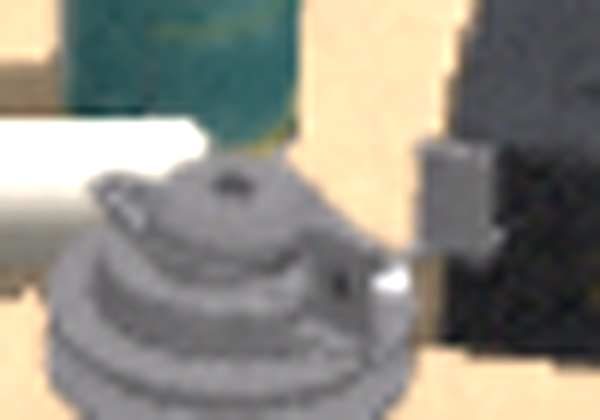

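View pics/w28f.png

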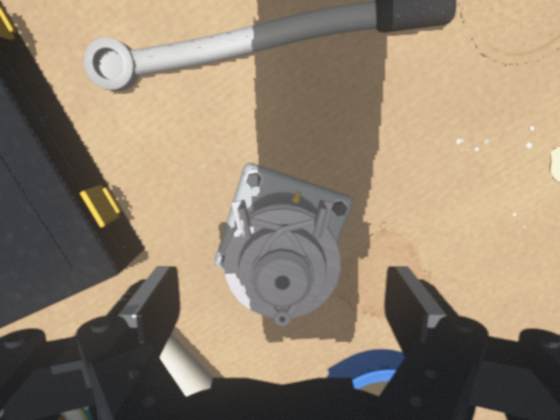

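```bash
python3 - <<'E'
import pickle
from h import *
w=pickle.load(open("pics/h28.pkl","rb"))[1]["wrist"]["color"]
cv2.imwrite("pics/w28z.png",np.clip(cv2.resize(w[195:330,215:345,::-1],None,fx=5,fy=4.4,interpolation=2)*1.4,0,255).astype(np.uint8))
E
```

```text
(no output)
```

View pics/w28z.png

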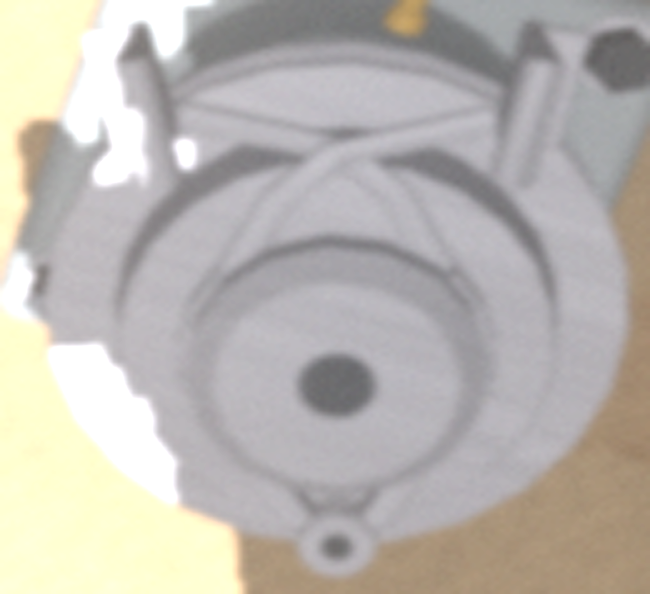

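```bash
python3 - <<'E'
import pickle
from h import *
o,D=pickle.load(open("pics/h28.pkl","rb")); c=D["wrist"]
P=lambda x,y,z:plane(c,(215+x/5,195+y/4.4),z,o)
C=P(336,546,.105); L=P(148,122,.129); R=P(530,122,.129); S=P(337,384,.1165)
print(C,L,R,S,np.linalg.norm(L-R),C-S)
print(o["clock"])
E
python3 look.py 29; python3 pul.py 29
```

```text
[ 0.55698005 -0.04106521  0.105     ] [ 0.47954701 -0.05767063  0.129     ] [ 0.48266472 -0.01322277  0.129     ] [ 0.52421829 -0.03866357  0.1165    ] 0.0445570648932063 [ 0.03276177 -0.00240164 -0.0115    ]
32.375
[ 0.4836 -0.0367  0.192 ] [[-0.2, 0.2, -0.7], [-0.8, -0.2, -1.1], [1.2, 0.4, -0.5]] [ 0.01 -0.03 -0.01] 0.08035796350530094 32.525
29 [(-0.25, 0.75, 0.786), (0.125, 0.875, 0.852), (-3.0, 1.0, 0.56)]
```

```bash
python3 -m crank '{"dr":[[0,0,0],[0,0,0],[0,0,0]],"travel":[[0,0,-0.02],[0,0,-0.02],[0,0,-0.02]],"hand":[0.08,0.08,0.08]}'; python3 look.py 30; python3 pul.py 30; python3 -c "
from workcell import job; print(job.job_done())"
```

```text
clock: 32.9
eef_pos: [0.4842, -0.0368, 0.211]
tool_rot: [0.035, 0.999, 0.001, -0.021]
ft_force: [-1.1, 0.4, -0.2]
grip_width: 0.0799
[ 0.4841 -0.0368  0.2109] [[-1.1, 0.4, -0.2], [0.3, 0.5, 0.2], [-0.5, 1.1, 0.3]] [-0.   -0.05  0.04] 0.07989582677120166 33.0
30 [(-0.25, 0.75, 0.782), (0.125, 0.875, 0.854), (-3.0, 1.0, 0.56)]
the job is handed in; nothing more can be done
None
```

The snap ring appears to be seated in the spindle's groove and holding the pulley down. I handed the job in at about 33 s; no verdict was reported.

**What I did:** I pinched the ring, slipped it over the spindle and pressed by feel. The first two releases failed: my grip was too high above the feet, so the ring tipped coil-up out of the groove band. I took it back to the table and gripped it again just above the feet. I then pressed to about 5.5 mm (about 7 N) and opened the fingers while keeping the push up.

**Last checks:**
- **Pulley:** it is held down about 2.5 mm, judged from the scene camera, and the same in three successive pictures.
- **Spread:** the ears stand about 5–6 mm closer than when free, which puts the spread near 0.04 rad.
- **Centring:** the coil is 33 mm from the axis against 31 mm nominal, so the ring is within about 2 mm of centre.
- **Groove:** the wrist view shows the arms tucked under the spindle's upper edge.
- **Robot:** the gripper is open and clear, about 0.1 m above where it let go, and the wrist force is back to about zero.

**Not fully checked:**
- **Pulley match:** one of the three image patches used for the pulley reading matched poorly because the ring's ear covers it. I ignored that one.
- **Ring level:** I judged it only by eye and from the coil's height.
- **Bystanders:** I didn't measure their positions at the end. I saw no sign of contact with them.

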